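Load a second layer of lopsided cassette tubes in the cold bay

TASK

First turn the blower isolator fully to off, then lay the two spacer sticks across the bay's lower layer of tubes, one over each row of black rubber pads. Then lay every loose chrome tube side by side on both sticks, square with the lower tubes and their ends even with them: the tubes are heavy at one end, so find each one's balance point with a low trial lift, shift the grip there and carry it level. With all of them lying clear of the lower layer, turn the isolator fully back on; leave everything else where it is.

Things in the scene. Friction and masses are not known exactly. Their poses are not given: they have to be found in the camera images.
- bay: blue steel cold shelf, 280 (x) x 240 (y), deck 30 mm high, fixed to the table; origin at the centre of its underside. On it lies a fixed lower layer of three chrome tubes along the bay's x axis, each 260 long, 26 wide, 28 high, centred at bay x = 0 and y = -85, 0, 85 mm; their tops are 58 mm above the table. With the 14 mm sticks on them the next layer's underside is at 72 mm
- seat_near (a point): middle of the row of black rubber pads (22 mm wide, running along the bay's y) on the lower tubes' tops nearer the robot, at bay x = -112 mm, 58 mm above the table
- seat_far (a point): middle of the same row of black rubber pads at the far end, at bay x = +112 mm, 58 mm above the table
- stick1: white plastic spacer stick, 240 long (x), 22 wide (y), 14 high (z), 60 g; origin at the centre of its underside; the two sticks are alike
- stick2: white plastic spacer stick, 240 long (x), 22 wide (y), 14 high (z), 60 g; origin at the centre of its underside; the two sticks are alike
- tube1: chrome square cassette tube, round bayonet cap at its +x end, 260 mm long with cap (x), 26 wide (y), 28 high; origin at the centre of its underside. 0.95 kg, slippery: grip firmly, 80 N or more. Hidden steel stock at one end (either one) puts its balance point 50 to 80 mm from the middle; gripped far from it, the heavy end swings down. May be absent.
- tube2: chrome square cassette tube, round bayonet cap at its +x end, 260 mm long with cap (x), 26 wide (y), 28 high; origin at the centre of its underside. 0.95 kg, slippery: grip firmly, 80 N or more. Hidden steel stock at one end (either one) puts its balance point 50 to 80 mm from the middle; gripped far from it, the heavy end swings down. May be absent.
- tube3: chrome square cassette tube, round bayonet cap at its +x end, 260 mm long with cap (x), 26 wide (y), 28 high; origin at the centre of its underside. 0.95 kg, slippery: grip firmly, 80 N or more. Hidden steel stock at one end (either one) puts its balance point 50 to 80 mm from the middle; gripped far from it, the heavy end swings down. May be absent.
- isolator: grey isolator box, 100 (x) x 70 (y) x 55 high, fixed to the table; origin at the centre of its underside; carries the handle on its top
- handle (a joint): rotary handle, rad, counter-clockwise from above: 0 = off (stop), 1.4 = on (stop). The black bar handle is 72 long, 14 wide, 34 high, spans heights 68 to 102 mm above the table; its long direction points along the isolator's x axis turned counter-clockwise by this angle (white line on the pointing end, black dots on the box at off and on). It stays where it is left; about 0.12 N m to turn
- handle_grip (a point): on the handle's axis, 90 mm above the table, in the middle of the bar: where to grip it
- spot_plate: bystander: white ceramic spot plate, 66 x 100 x 12, in mm; origin at the centre of its underside
- cassette: bystander: teal cassette, 41 x 28 x 7, in mm; origin at the centre of its underside
- embedding_ring: bystander: pewter-coloured ring, outside diameter 42, 10 high, in mm; origin at the centre of its underside
- vial: bystander: rounded amber glass vial, diameter 28, 58 high, standing, in mm; origin at the centre of its underside
- jar: bystander: white jar, diameter 60, 75 high, standing, in mm; origin at the centre of its underside
- mould: bystander: small open steel base mould, 38 x 26 x 12, in mm; origin at the centre of its underside
Mind the look-alikes: they are no part of the job. What is shaped like the isolator but purple or yellow is not meant.

How it is judged (in metres and radians):
On the way, in this order (a step that is already met when the one before it is completed fails the run):
1. the isolator handle is turned fully off (value of joint handle below 0.12 rad), for 0.2 s.
2. both sticks lie across the lower tubes over the two rows of black rubber pads, with the isolator off ((((horizontal distance between stick1 and seat_near below 0.02 m and angle between the x axis of stick1 and the y axis of bay, either way round below 0.12 rad and z of stick1 in the frame of bay between 0.052 and 0.066 m) and (horizontal distance between stick2 and seat_far below 0.02 m and angle between the x axis of stick2 and the y axis of bay, either way round below 0.12 rad and z of stick2 in the frame of bay between 0.052 and 0.066 m)) or ((horizontal distance between stick2 and seat_near below 0.02 m and angle between the x axis of stick2 and the y axis of bay, either way round below 0.12 rad and z of stick2 in the frame of bay between 0.052 and 0.066 m) and (horizontal distance between stick1 and seat_far below 0.02 m and angle between the x axis of stick1 and the y axis of bay, either way round below 0.12 rad and z of stick1 in the frame of bay between 0.052 and 0.066 m))) and value of joint handle below 0.12 rad), for 0.2 s.
3. every tube present lies released on the sticks, level, with the isolator off (all of step 2 and x of tube1 in the frame of bay between -0.02 and 0.02 m and y of tube1 in the frame of bay between -0.095 and 0.095 m and z of tube1 in the frame of bay between 0.067 and 0.08 m and angle between the x axis of each of tube1, tube2, tube3 and the x axis of bay, either way round below 0.14 rad and angle between each of tube1, tube2, tube3's own z axis and vertical below 0.06 rad and linear speed of each of tube1, tube2, tube3 below 0.03 m/s and contact force between the fingers and tube1 below 0.1 N and x of tube2 in the frame of bay between -0.02 and 0.02 m and y of tube2 in the frame of bay between -0.095 and 0.095 m and z of tube2 in the frame of bay between 0.067 and 0.08 m and contact force between the fingers and tube2 below 0.1 N and x of tube3 in the frame of bay between -0.02 and 0.02 m and y of tube3 in the frame of bay between -0.095 and 0.095 m and z of tube3 in the frame of bay between 0.067 and 0.08 m and contact force between the fingers and tube3 below 0.1 N), for 0.3 s.
4. the isolator handle is turned fully on (value of joint handle above 1.25 rad), for 0.2 s.
At the end, for the whole second after the job is handed in: Sticks over the two pad rows (20 mm, 7 deg); every tube present still, released and level on both sticks, ends even with the lower tubes within 20 mm, middle within 95 mm of the bay's centre line, square within 8 deg; handle above 1.25 rad ((((horizontal distance between stick1 and seat_near below 0.02 m and angle between the x axis of stick1 and the y axis of bay, either way round below 0.12 rad and z of stick1 in the frame of bay between 0.052 and 0.066 m) and (horizontal distance between stick2 and seat_far below 0.02 m and angle between the x axis of stick2 and the y axis of bay, either way round below 0.12 rad and z of stick2 in the frame of bay between 0.052 and 0.066 m)) or ((horizontal distance between stick2 and seat_near below 0.02 m and angle between the x axis of stick2 and the y axis of bay, either way round below 0.12 rad and z of stick2 in the frame of bay between 0.052 and 0.066 m) and (horizontal distance between stick1 and seat_far below 0.02 m and angle between the x axis of stick1 and the y axis of bay, either way round below 0.12 rad and z of stick1 in the frame of bay between 0.052 and 0.066 m))) and value of joint handle above 1.25 rad and x of tube1 in the frame of bay between -0.02 and 0.02 m and y of tube1 in the frame of bay between -0.095 and 0.095 m and z of tube1 in the frame of bay between 0.067 and 0.08 m and angle between the x axis of each of tube1, tube2, tube3 and the x axis of bay, either way round below 0.14 rad and angle between each of tube1, tube2, tube3's own z axis and vertical below 0.06 rad and linear speed of each of tube1, tube2, tube3 below 0.03 m/s and contact force between the fingers and tube1 below 0.1 N and x of tube2 in the frame of bay between -0.02 and 0.02 m and y of tube2 in the frame of bay between -0.095 and 0.095 m and z of tube2 in the frame of bay between 0.067 and 0.08 m and contact force between the fingers and tube2 below 0.1 N and x of tube3 in the frame of bay between -0.02 and 0.02 m and y of tube3 in the frame of bay between -0.095 and 0.095 m and z of tube3 in the frame of bay between 0.067 and 0.08 m and contact force between the fingers and tube3 below 0.1 N); the robot touches nothing.
It fails at once if a tube lifted with its underside more than 90 mm above the table tilts lengthwise or sideways by more than 0.2 rad (11 degrees) ((height (world z) of tube1 above 0.09 m and angle between tube1's own z axis and vertical above 0.2 rad) or (height (world z) of tube2 above 0.09 m and angle between tube2's own z axis and vertical above 0.2 rad) or (height (world z) of tube3 above 0.09 m and angle between tube3's own z axis and vertical above 0.2 rad)).
It fails at once if a bystander is moved more than 30 mm (distance of any of spot_plate, cassette, embedding_ring, vial, jar, mould from where it was at the start of the episode above 0.03 m).
Of tube1, tube2, tube3 only 2 to 3 are there at a start; the rules pass over those that are not, and their reading is None.
At some moment in a run one of tube1, tube2, tube3 may be knocked a few centimetres aside while the robot is not near it.
It also fails if it takes over 210 s, if anything falls off the work surface, if the arm or the gripper's body presses on something with over 40 N, if the wrist force passes 120 N, or if a joint passes its speed limit or range.

ROBOT

A 6-joint arm with a two-finger parallel gripper is mounted at the origin on the work surface. World frame = base frame: x ahead of the robot, y to its left, z up, the work surface at z = 0. Lengths are in mm, angles in rad, forces in N, time in s.
With the tool pointing down it reaches from about 325 to 875 mm from the base axis. Payload 4.4 kg.
Tool frame: the origin (TCP) lies between the finger pads; the fingertips stand 8 mm ahead of it and the grasp point (between the pads) lies 11 mm behind it; z points along the fingers, y is the line along which they close (so a half turn about z gives the same grasp; the last joint's range is limited). The gripper opens to 85 mm and grips with 20 to 120 N. Pads are 22 mm wide; open, the fingers measure 114 mm over their backs; the gripper's body (76 mm by 85 mm) begins 54 mm behind the grasp point. The pads swing forward as they close: fully open they stand 13 mm farther back than shut.
Start: joints at [1.123, 0.207, 1.542, -0, 1.393, -0.15], TCP at [168.725, 549.69, 239.282] pointing down, gripper open.
Joint ranges: [-2.73, 2.73], [-0.86, 2.22], [0.23, 2.46], [-1.11, 4.25], [0.08, 2.63], [-2.82, 2.82]. Speed limits (rad/s): [2.79, 2.79, 3.14, 3.14, 3.14, 3.14].

INTERFACE

Orientations are given as a unit quaternion [x, y, z, w].
In Python, from bench import * gives the robot as it stands.
- The arm moves only by the tool jog_arm, never from a script. Its argument "moves" is a list of rows, each a list of 3 entries, a list of its own where there are three numbers: the turn, a rotation vector about the world's x, y, z in rad, then the shift along the world's x, y, z in cm, then the gripper's target within -1 to 1 (shut at 1, half-way at 0, fully open at -1). In form: [[[rx, ry, rz], [tx, ty, tz], hand], ...]. A call has exactly 5 rows; each row is the pose to reach, as a shift and turn from the pose commanded when the call began; what a row does not reach only later rows make up. A row lasts 1/12 s, in which the tool goes at most 41.7 mm and 7.16 degrees, less where a joint would pass 70% of its speed; a pose out of reach is approached as far as the arm can. A call with a gripper value outside its range is refused whole. The fingers move at their own pace and stop on an object; "squeeze" is the grip in N (left out, the last holds). Time passes only in rows, so rows that repeat a pose let the fingers close, or fill a call up. It gives the time, the measured TCP pose, the force, the opening and the grip force at its end, in the units of the state.
- get_state(): the state, without advancing time (a new reading comes with each control period).
- snapshot(name): name is "scene" or "top" or "wrist"; returns the picture (400x640x3 uint8, red, green, blue); there is no depth.
- camera_model(name): a dict with "camera_matrix" (3x3 intrinsics, pixels), "D" ([k1, k2, p1, p2, k3] as OpenCV has them; the pictures are not rectified), "position" and "attitude" of the camera in the world; the wrist camera has in their place "mount" (4x4, takes a point from camera to tool coordinates, whose origin is the TCP and whose axes are the flange's). Camera axes: x right, y down, z forward; pixel columns grow to the right and rows downward; lengths in mm; the calibration is good to about 2 mm. A picture is of the moment at which its call begins: read the wrist's pose just before it. camera_model takes no time and is no camera call.
- job_done(): hands the job in; it is judged then, once.
The state is a dict: "clock": time; "q": joint angles; "joint_vel": joint speeds; "tau": joint torques, N m; "ee_pos": TCP position; "tcp_rot": TCP orientation; "force": force on the tool from outside, world axes, zero at the start; "ft_torque": the same for the moment, N m; "width": finger opening in mm; "gripper_force": force on a finger pad.
Only numpy, scipy, OpenCV 4.12 (cv2) and the standard library are available. Lean on these libraries where they do the work, as an engineer would, in place of code of your own. Each camera call takes 0.05 s, during which the arm holds its last target. There are 200 camera calls.

## Working session

There is one attempt and no reset: what is moved stays moved. The work goes in short steps, Python scripts to look and compute and a tool call to move; the robot and the scene stay as the last step left them, time stands still between calls to the robot, and variables do not carry over. Pictures are saved under pics/ and viewed, at most 14 in all, crops included, and the job is handed in when it is done.

Besides the shell and the picture viewer there is one more tool, called after ">>>" as name([rows], argument=value, ...), one row to a line, values as JSON. jog_arm: Moves the arm, as the interface text tells. Its arguments: {"type":"object","properties":{"moves":{"type":"array"},"squeeze":{"type":"number"}},"required":["moves"]}

```bash
ls; mkdir -p pics
python3 - <<'E'
from bench import *
import cv2
for n in("top","scene"):
    cv2.imwrite(f"pics/{n}0.png",snapshot(n)[:,:,::-1])
    print(n,camera_model(n))
print(camera_model("wrist"));print(get_state())
E
```

```text
pics
top {'camera_matrix': array([[424.40952451,   0.        , 325.66079522],
       [  0.        , 424.40952451, 195.28441213],
       [  0.        ,   0.        ,   1.        ]]), 'D': array([-0.09577461,  0.        ,  0.        ,  0.        ,  0.        ]), 'position': array([ 404.67194871,  -80.79237192, 1409.67875398]), 'attitude': array([-0.70263333,  0.71019434, -0.02858513,  0.03336608])}
scene {'camera_matrix': array([[434.31441039,   0.        , 315.65969851],
       [  0.        , 434.31441039, 199.6145192 ],
       [  0.        ,   0.        ,   1.        ]]), 'D': array([-0.00180351,  0.        ,  0.        ,  0.        ,  0.        ]), 'position': array([1204.23480145,  845.17070293, 1015.80049933]), 'attitude': array([ 0.27879689,  0.85876101, -0.40878142, -0.13303974])}
{'camera_matrix': array([[322.23096025,   0.        , 320.56732559],
       [  0.        , 322.23096025, 201.56689984],
       [  0.        ,   0.        ,   1.        ]]), 'D': array([-0.05443088,  0.        ,  0.        ,  0.        ,  0.        ]), 'mount': array([[ 4.77759678e-04, -9.47992526e-01, 
[... 283 characters left out ...]
00000000e+00]])}
{'clock': 0.1, 'q': array([ 1.12249981e+00,  2.07366723e-01,  1.54284095e+00, -2.17026971e-05,
        1.39352382e+00, -1.50534942e-01]), 'joint_vel': array([ 0.00143106, -0.00200417, -0.00372455, -0.00041777,  0.00199435,
        0.00150547]), 'tau': array([-1.27622203e-03, -3.84091651e+01, -2.92548788e+01, -2.34103500e-04,
        4.87822705e-03,  2.22611664e-05]), 'ee_pos': array([168.42881123, 549.05908185, 238.20958076]), 'tcp_rot': array([ 1.48329408e-01,  9.88937431e-01, -1.02498829e-03, -3.05233488e-04]), 'force': array([-0.23311645,  0.50807098,  0.09962869]), 'ft_torque': array([0.0110463 , 0.01480266, 0.041205  ]), 'gripper_force': 0.0, 'width': 85.38166846786267}
```

View pics/top0.png

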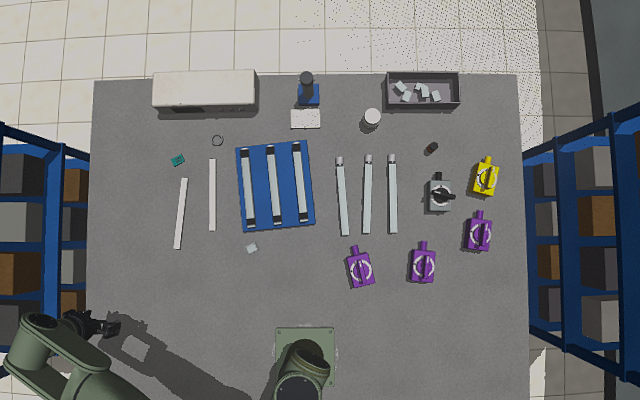

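View pics/scene0.png

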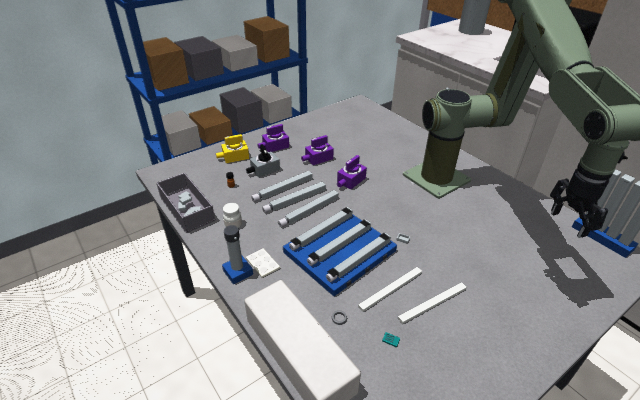

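The top view shows the bay (275,185), the sticks (180,213) and (212,195), three tubes (343,367,392 / ~195), and the grey isolator at (439,194). The purple and yellow ones are look-alikes. Next I'll measure by masks.

```bash
cat > h.py <<'E'
from bench import *
import numpy as np, cv2
from scipy.spatial.transform import Rotation as R
def cam(n,st=None):
    m=camera_model(n)
    if n!="wrist": return m,R.from_quat(m["attitude"]).as_matrix(),np.array(m["position"])
    st=st or get_state(); T=np.eye(4);T[:3,:3]=R.from_quat(st["tcp_rot"]).as_matrix();T[:3,3]=st["ee_pos"]
    T=T@m["mount"]; return m,T[:3,:3],T[:3,3]
def ray(c,uv):
    m,Rm,p=c; u=cv2.undistortPoints(np.array(uv,float).reshape(-1,1,2),m["camera_matrix"],m["D"]).reshape(-1,2)
    return p,np.c_[u,np.ones(len(u))]@Rm.T
def plane(c,uv,z):
    p,d=ray(c,uv); return (p+d*((z-p[2])/d[:,2])[:,None])
def tri(c1,u1,c2,u2):
    out=[]
    for a,b in zip(np.atleast_2d(u1),np.atleast_2d(u2)):
        p,d=ray(c1,[a]);q,e=ray(c2,[b]);A=np.c_[d[0],-e[0]]
        s=np.linalg.lstsq(A,q-p,rcond=None)[0];x=p+s[0]*d[0];y=q+s[1]*e[0]
        out.append(np.r_[(x+y)/2,np.linalg.norm(x-y)])
    return np.array(out)
def proj(c,X):
    m,Rm,p=c; return cv2.projectPoints((np.atleast_2d(X)-p)@Rm,np.zeros(3),np.zeros(3),m["camera_matrix"],m["D"])[0].reshape(-1,2)
def blobs(mask,amin):
    o=[]
    for k in cv2.findContours(mask.astype(np.uint8),cv2.RETR_EXTERNAL,cv2.CHAIN_APPROX_NONE)[0]:
        if cv2.contourArea(k)>amin: o.append(cv2.minAreaRect(k)+(cv2.contourArea(k),))
    return o
def show(r): return [tuple(np.round(x,1).tolist()) if not np.isscalar(x) else round(x,1) for x in r]
E
python3 - <<'E'
from h import *
for n in("top","scene"):
    im=cv2.imread(f"pics/{n}0.png");g=im.astype(int);hsv=cv2.cvtColor(im,cv2.COLOR_BGR2HSV)
    H,S,V=[hsv[...,i].astype(int) for i in range(3)]
    print(n)
    for nm,m in(("white",(V>225)&(S<30)),("chrome",(V>150)&(V<226)&(S<45)),("blue",(H>100)&(H<118)&(S>150))):
        m=m.copy(); 
        if n=="top": m[:120]=0;m[300:]=0;m[:,:130]=0;m[:,500:]=0
        else: m[:150]=0;m[345:]=0;m[:,:235]=0;m[:,480:]=0
        for b in blobs(m,80): print(nm,show(b))
im=cv2.imread("pics/top0.png");cv2.imwrite("pics/topc.png",cv2.resize(im[130:270,150:410],None,fx=3,fy=3,interpolation=cv2.INTER_CUBIC))
im=cv2.imread("pics/top0.png");cv2.imwrite("pics/topd.png",cv2.resize(im[130:270,320:470],None,fx=4,fy=4,interpolation=cv2.INTER_CUBIC))
E
```

```text
top
chrome [(180.0, 213.0), (6.3, 71.2), 6.7, 371.5]
chrome [(342.4, 200.2), (68.2, 7.0), 85.4, 402.5]
chrome [(392.8, 197.5), (67.1, 7.0), 88.8, 402.5]
chrome [(367.2, 198.0), (7.0, 68.2), 1.8, 406.0]
chrome [(212.0, 194.5), (71.0, 6.0), 90.0, 351.5]
chrome [(246.9, 187.8), (60.2, 7.3), 84.6, 325.0]
chrome [(273.2, 184.7), (60.4, 7.2), 84.3, 364.5]
chrome [(299.5, 181.7), (60.5, 7.2), 83.9, 370.5]
chrome [(305.0, 123.5), (7.0, 28.0), 90.0, 195.5]
blue [(274.3, 185.3), (84.0, 72.5), 83.8, 5090.5]
scene
white [(431.8, 301.6), (6.8, 73.2), 61.9, 413.5]
white [(288.7, 323.0), (92.0, 44.2), 49.6, 2947.5]
white [(389.6, 287.7), (6.4, 70.2), 57.2, 373.0]
white [(262.2, 261.3), (27.7, 19.5), 50.2, 425.5]
chrome [(468.7, 161.5), (22.2, 19.4), 13.0, 278.0]
chrome [(357.0, 247.0), (194.0, 244.0), 90.0, 37956.5]
chrome [(256.3, 157.1), (18.3, 11.2), 63.4, 100.0]
blue [(239.8, 268.6), (20.6, 20.6), 63.4, 199.0]
blue [(339.5, 247.9), (70.0, 94.4), 53.7, 2558.5]
```

View pics/topd.png

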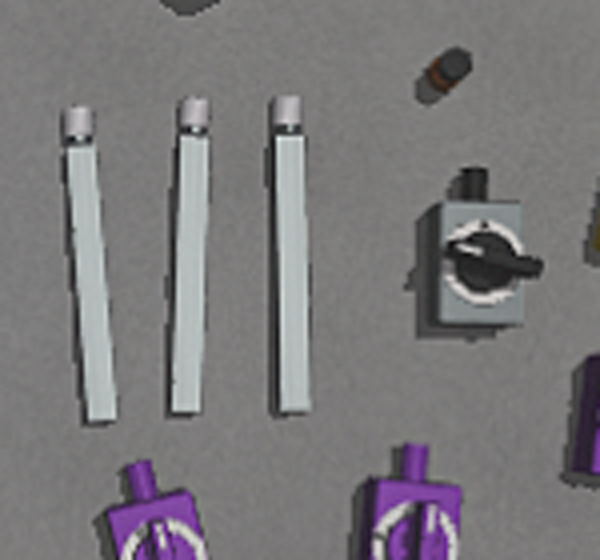

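The crop shows three tubes with caps at +x. The isolator box is centred near crop (482,262), with the handle pointing left (+y) to its "on" dot. The off dot is at the top (+x).

Run:
```python
from h import *
T=cam("top");S=cam("scene")
im=cv2.imread("pics/top0.png")
def ends(r):
    b=cv2.boxPoints(r);i=np.argsort(b[:,1]);return np.array([b[i[:2]].mean(0),b[i[2:]].mean(0)])
def seg(nm,r,z):
    e=plane(T,ends(r),z);d=e[0]-e[1];print(nm,np.round(e.mean(0)).tolist(),"len",round(np.linalg.norm(d)),"yaw",round(np.arctan2(d[1],d[0]),3),np.round(e[:,:2]).tolist())
seg("stA",((180.5,213.5),(7.3,72.2),6.7),14)
seg("stB",((212.5,195),(72,7),90),14)
for n,r in(("t1",((342.9,200.7),(69.2,8),85.4)),("t2",((367.7,198.5),(8,69.2),1.8)),("t3",((393.3,198),(68.1,8),88.8))): seg(n,r,28)
for n,r in(("l1",((247.4,188.3),(61.2,8.3),84.6)),("l2",((273.7,185.2),(61.4,8.2),84.3)),("l3",((300,182.2),(61.5,8.2),83.9))): seg(n,r,58)
print(np.round(plane(T,cv2.boxPoints(((274.8,185.8),(85,73.5),83.8)),30)).tolist())
# isolator: box corners in 4x crop at (441,201),(522,203),(522,325),(440,325), handle ends
c=lambda u:np.array(u)/4+[320,130]-.375
print("iso",np.round(plane(T,c([(441,201),(522,203),(522,325),(440,325)]),55)).tolist())
print("hub",np.round(plane(T,c([(447,246),(542,267)]),102)).tolist(),"dot",np.round(plane(T,c([(484,225),(447,262)]),56)).tolist())
# two-view heights: stick ends & tube ends
Y=plane(T,[(180.5,213.5),(212.5,195)],14)
print("stick tri",tri(T,[(180.5,213.5),(212.5,195)],S,[(432.3,302.1),(390.1,288.2)]).round(1).tolist())
print(proj(S,plane(T,c([(441,201),(522,203),(522,325),(440,325)]),55)).round().tolist())
s=cv2.imread("pics/scene0.png");cv2.imwrite("pics/sc.png",cv2.resize(s[120:290,235:435],None,fx=4,fy=3.5,interpolation=cv2.INTER_CUBIC))
```

```text
stA [472.0, 413.0, 14.0] len 241 yaw -0.103 [[592.0, 401.0], [353.0, 426.0]]
stB [533.0, 305.0, 14.0] len 241 yaw 0.013 [[654.0, 307.0], [413.0, 304.0]]
t1 [509.0, -128.0, 28.0] len 227 yaw 0.066 [[622.0, -121.0], [395.0, -136.0]]
t2 [515.0, -209.0, 28.0] len 227 yaw -0.05 [[628.0, -215.0], [402.0, -204.0]]
t3 [516.0, -293.0, 28.0] len 224 yaw -0.003 [[627.0, -294.0], [404.0, -293.0]]
l1 [550.0, 179.0, 58.0] len 198 yaw 0.101 [[648.0, 189.0], [451.0, 169.0]]
l2 [559.0, 94.0, 58.0] len 199 yaw 0.1 [[657.0, 104.0], [460.0, 84.0]]
l3 [567.0, 10.0, 58.0] len 199 yaw 0.101 [[666.0, 20.0], [468.0, -0.0]]
[[689.0, 232.0, 30.0], [712.0, -11.0, 30.0], [432.0, -40.0, 30.0], [409.0, 199.0, 30.0]]
iso [[570.0, -409.0, 55.0], [568.0, -475.0, 55.0], [469.0, -472.0, 55.0], [470.0, -405.0, 55.0]]
hub [[529.0, -401.0, 102.0], [512.0, -476.0, 102.0]] dot [[550.0, -443.0, 56.0], [520.0, -412.0, 56.0]]
stick tri [[474.1, 413.2, 6.6, 6.0], [535.6, 305.0, 5.2, 6.6]]
[[258.0, 166.0], [250.0, 158.0], [272.0, 151.0], [280.0, 158.0]]
```

View pics/sc.png

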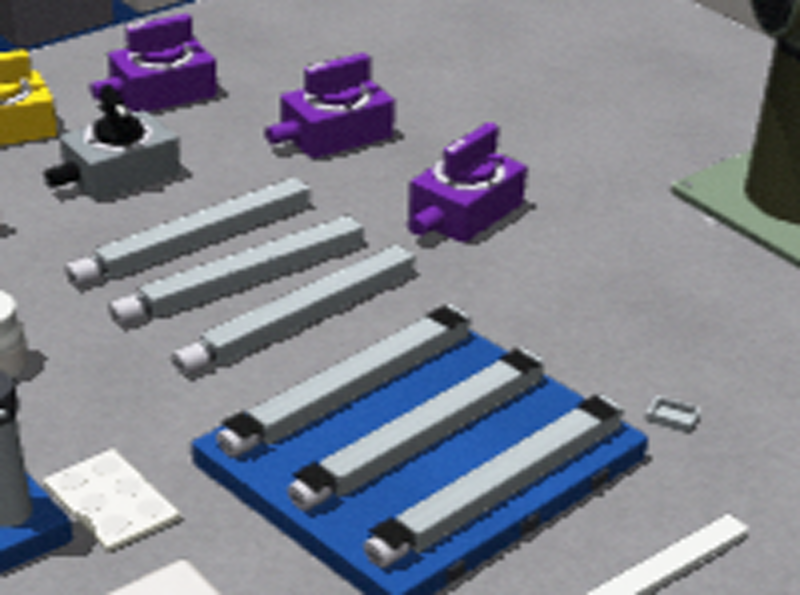

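The scene crop shows the same layout. The bay has black pads at both tube ends and the caps face +x. Bay centre is about (560,95) with yaw 0.10, and the isolator is about (519,-440). Next I'll move over the isolator.

>>> jog_arm([
  [[0,0,-0.1],[3.2,-2.4,0],-1],
  [[0,0,-0.2],[6.4,-4.8,0],-1],
  [[0,0,-0.3],[9.6,-7.2,0],-1],
  [[0,0,-0.4],[12.8,-9.6,0],-1],
  [[0,0,-0.5],[16,-12,0],-1],
])

```text
clock: 0.52
ee_pos: [329.5, 428.3, 238.8]
tcp_rot: [0.39, 0.921, -0.0, -0.0]
force: [0.0, 0.8, -0.9]
width: 85.2
gripper_force: 0.0
```

>>> jog_arm([
  [[0,0,-0.1],[2.4,-3.2,0],-1],
  [[0,0,-0.2],[4.8,-6.4,0],-1],
  [[0,0,-0.3],[7.2,-9.6,0],-1],
  [[0,0,-0.4],[9.6,-12.8,0],-1],
  [[0,0,-0.5],[12,-16,0],-1],
])

```text
clock: 0.93
ee_pos: [449.2, 267.8, 238.9]
tcp_rot: [0.606, 0.795, -0.0, -0.0]
force: [1.1, -0.0, -0.3]
width: 85.4
gripper_force: 0.0
```

>>> jog_arm([
  [[0,0,-0.1],[0,-4,0],-1],
  [[0,0,-0.2],[0,-8,0],-1],
  [[0,0,-0.3],[0,-12,0],-1],
  [[0,0,-0.4],[0,-16,0],-1],
  [[0,0,-0.49],[0,-20,0],-1],
])

```text
clock: 1.35
ee_pos: [448.0, 67.9, 238.8]
tcp_rot: [0.781, 0.625, -0.0, -0.0]
force: [1.6, -0.9, 0.4]
width: 85.4
gripper_force: 0.0
```

>>> jog_arm([
  [[0,0,0],[0,-4,0],-1],
  [[0,0,0],[0,-8,0],-1],
  [[0,0,0],[0,-12,0],-1],
  [[0,0,0],[0,-16,0],-1],
  [[0,0,0],[0,-20,0],-1],
])

```text
clock: 1.77
ee_pos: [448.0, -132.1, 239.0]
tcp_rot: [0.78, 0.626, 0.0, -0.0]
force: [0.8, 0.7, -0.1]
width: 85.2
gripper_force: 0.0
```

>>> jog_arm([
  [[0,0,0],[0,-4,0],-1],
  [[0,0,0],[0,-8,0],-1],
  [[0,0,0],[0,-12,0],-1],
  [[0,0,0],[0,-16,0],-1],
  [[0,0,0],[0,-20,0],-1],
])

```text
clock: 2.18
ee_pos: [448.0, -332.1, 238.7]
tcp_rot: [0.78, 0.626, 0.0, -0.001]
force: [0.0, 0.9, -0.3]
width: 85.7
gripper_force: 0.0
```

>>> jog_arm([
  [[0,0,0],[1.8,-2.7,0],-1],
  [[0,0,0],[3.6,-5.4,0],-1],
  [[0,0,0],[7.1,-11,0],-1],
  [[0,0,0],[7.1,-11,0],-1],
  [[0,0,0],[7.1,-11,0],-1],
])

```text
clock: 2.6
ee_pos: [520.6, -444.3, 237.2]
tcp_rot: [0.78, 0.625, -0.0, 0.0]
force: [-0.4, -1.1, -1.2]
width: 85.5
gripper_force: 0.0
```

Run:
```python
from h import *
s=get_state();print(s["q"].round(2),s["ee_pos"].round(1),s["tcp_rot"].round(4),s["force"].round(1))
y=R.from_quat(s["tcp_rot"]).as_matrix()[:,1];print("psi",np.arctan2(y[1],y[0]))
cv2.imwrite("pics/w1.png",snapshot("wrist")[:,:,::-1]);np.save("w1.npy",np.r_[s["ee_pos"],s["tcp_rot"]])
```

```text
[-0.83  0.44  1.25 -0.    1.46 -0.61] [ 520.6 -444.3  237.2] [ 7.803e-01  6.254e-01 -3.000e-04  3.000e-04] [-0.4 -1.1 -1.2]
psi -0.21938595197298574
```

View pics/w1.png

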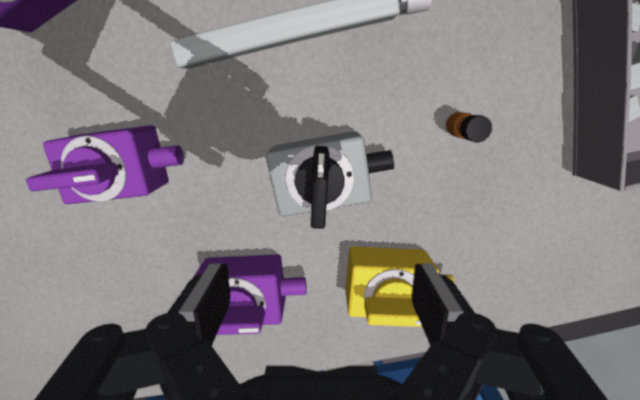

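Wrist view: the grey isolator's black handle runs from (321,148), the white-line end, to (318,227). Its box-top corners are near (268,157), (362,135), (371,200) and (280,215). The fingers are at the bottom of the picture.

Run:
```python
from h import *
v=np.load("w1.npy");W=cam("wrist",dict(ee_pos=v[:3],tcp_rot=v[3:]))
im=cv2.imread("pics/w1.png");g=im[120:250,250:400].max(2)
r=max(blobs(g<50,200),key=lambda b:b[-1]);print(show(r))
e=plane(W,[(321,148),(318,227)],102);print(e.round(1).tolist(),e.mean(0).round(1),np.arctan2(*(e[0]-e[1])[[1,0]]),np.linalg.norm(e[0]-e[1]))
print("box",plane(W,[(268,157),(362,135),(371,200),(280,215)],55).round(1).tolist())
print("ring ctr",plane(W,[(320,180)],56).round(1), "dots",plane(W,[(349,174),(313,152)],56).round(1).tolist())
T=cam("top");e2=np.array([[447,246],[542,267]])/4+[320,130]-.375
print("tri handle ends",tri(T,e2,W,[(321,148),(318,227)]).round(1).tolist())
print("tcp",proj(W,[v[:3],v[:3]-[0,0,135]]).round())
```

```text
[(63.8, 65.2), (37.9, 80.1), 13.6, 1052.0]
[[529.6, -405.9, 102.0], [511.4, -475.2, 102.0]] [ 520.5 -440.5  102. ] 1.3143563885941565 71.59704519060826
box [[474.8, -410.6, 55.0], [569.6, -409.6, 55.0], [566.8, -477.1, 55.0], [470.7, -472.7, 55.0]]
ring ctr [[ 520.  -444.6   56. ]] dots [[549.8, -444.8, 56.0], [519.5, -415.3, 56.0]]
tri handle ends [[529.9, -407.5, 82.8, 3.4], [511.6, -475.3, 102.4, 0.5]]
tcp [[320. 277.]
 [321. 193.]]
```

>>> jog_arm([
  [[0,0,0],[0,0,-4],-1],
  [[0,0,0],[0,0,-8],-1],
  [[0,0,0],[0,0,-10],-1],
  [[0,0,0],[0,0,-10],-1],
  [[0,0,0],[0,0,-10],-1],
])

```text
clock: 3.07
ee_pos: [518.5, -438.3, 137.6]
tcp_rot: [0.779, 0.627, -0.0, -0.002]
force: [-0.0, -0.7, 1.3]
width: 85.6
gripper_force: 0.0
```

Run:
```python
from h import *
s=get_state();print(s["ee_pos"].round(1),s["q"].round(3))
```

```text
[ 518.5 -438.3  137.6] [-0.829  0.513  1.349  0.     1.285 -0.613]
```

>>> jog_arm([
  [[0,0,0],[0.2,-0.25,-3],-1],
  [[0,0,0],[0.2,-0.25,-5.7],-1],
  [[0,0,0],[0.2,-0.25,-5.7],-1],
  [[0,0,0],[0.2,-0.25,-5.7],0.3],
  [[0,0,0],[0.2,-0.25,-5.7],1],
], squeeze=40)

```text
clock: 3.48
ee_pos: [523.1, -444.0, 85.6]
tcp_rot: [0.779, 0.626, 0.0, 0.002]
force: [-0.3, -0.8, 0.5]
width: 64.1
gripper_force: 0.0
```

>>> jog_arm([
  [[0,0,0],[0,0,0],1],
  [[0,0,0],[0,0,0],1],
  [[0,0,0],[0,0,0],1],
  [[0,0,0],[0,0,0],1],
  [[0,0,0],[0,0,0],1],
])

```text
clock: 3.9
ee_pos: [519.8, -443.1, 84.1]
tcp_rot: [0.779, 0.627, -0.002, -0.001]
force: [-8.1, 1.8, 7.2]
width: 13.4
gripper_force: 40.5
```

>>> jog_arm([
  [[0,0,-0.1],[0,0,0],1],
  [[0,0,-0.2],[0,0,0],1],
  [[0,0,-0.3],[0,0,0],1],
  [[0,0,-0.4],[0,0,0],1],
  [[0,0,-0.5],[0,0,0],1],
])

```text
clock: 4.32
ee_pos: [520.1, -443.3, 84.1]
tcp_rot: [0.911, 0.412, -0.002, -0.001]
force: [-5.8, 1.0, 6.9]
width: 12.9
gripper_force: 40.4
```

>>> jog_arm([
  [[0,0,-0.1],[0,0,0],1],
  [[0,0,-0.2],[0,0,0],1],
  [[0,0,-0.3],[0,0,0],1],
  [[0,0,-0.4],[0,0,0],1],
  [[0,0,-0.5],[0,0,0],1],
])

```text
clock: 4.73
ee_pos: [520.4, -443.6, 84.1]
tcp_rot: [0.985, 0.174, -0.001, 0.0]
force: [-5.3, 0.3, 6.9]
width: 13.2
gripper_force: 40.3
```

>>> jog_arm([
  [[0,0,-0.1],[0,0,0],1],
  [[0,0,-0.2],[0,0,0],1],
  [[0,0,-0.3],[0,0,0],1],
  [[0,0,-0.4],[0,0,0],1],
  [[0,0,-0.4],[0,0,0],1],
])

```text
clock: 5.15
ee_pos: [520.5, -443.9, 84.1]
tcp_rot: [1.0, -0.024, -0.001, 0.001]
force: [-5.1, 0.6, 5.5]
width: 13.2
gripper_force: 40.3
```

Run:
```python
from h import *
s=get_state();print(s["force"].round(1),s["ft_torque"].round(2))
y=R.from_quat(s["tcp_rot"]).as_matrix()[:,1];print("psi",np.arctan2(y[1],y[0]))
im=snapshot("top")[:,:,::-1]
cv2.imwrite("pics/t2.png",cv2.resize(im[130:270,320:470],None,fx=4,fy=4,interpolation=cv2.INTER_CUBIC))
```

```text
[-5.1  0.6  5.5] [0.09 0.83 0.41]
psi -1.6187190366846986
```

>>> jog_arm([
  [[0,0,0],[0,0,0],-1],
  [[0,0,0],[0,0,0],-1],
  [[0,0,0],[0,0,0],-1],
  [[0,0,0],[0,0,0],-1],
  [[0,0,0],[0,0,0],-1],
])

```text
clock: 5.62
ee_pos: [521.8, -442.6, 82.1]
tcp_rot: [1.0, -0.023, -0.0, -0.0]
force: [0.2, 0.2, 0.1]
width: 73.2
gripper_force: 0.0
```

>>> jog_arm([
  [[0,0,0],[0,0,3],-1],
  [[0,0,0],[0,0,7],-1],
  [[0,0,0],[0,0,11],-1],
  [[0,0,0],[0,0,15],-1],
  [[0,0,0],[0,0,16],-1],
])

```text
clock: 6.03
ee_pos: [524.6, -445.6, 251.8]
tcp_rot: [1.0, -0.023, 0.005, 0.005]
force: [1.2, -1.3, 1.4]
width: 85.5
gripper_force: 0.0
```

>>> jog_arm([
  [[0,0,0],[0,4,0],-1],
  [[0,0,0],[0,8,0],-1],
  [[0,0,0],[0,12,0],-1],
  [[0,0,0],[0,16,0],-1],
  [[0,0,0],[0,20,0],-1],
])

```text
clock: 6.45
ee_pos: [521.4, -241.0, 242.1]
tcp_rot: [1.0, -0.023, 0.0, -0.0]
force: [1.7, -1.3, 0.2]
width: 85.5
gripper_force: 0.0
```

>>> jog_arm([
  [[0,0,0],[0,4,0],-1],
  [[0,0,0],[0,8,0],-1],
  [[0,0,0],[0,12,0],-1],
  [[0,0,0],[0,16,0],-1],
  [[0,0,0],[0,20,0],-1],
])

```text
clock: 6.87
ee_pos: [521.4, -40.8, 242.3]
tcp_rot: [1.0, -0.023, 0.0, -0.0]
force: [1.0, 0.5, -0.8]
width: 85.2
gripper_force: 0.0
```

>>> jog_arm([
  [[0,0,0],[0,4,0],-1],
  [[0,0,0],[0,8,0],-1],
  [[0,0,0],[0,12,0],-1],
  [[0,0,0],[0,16,0],-1],
  [[0,0,0],[0,20,0],-1],
])

```text
clock: 7.28
ee_pos: [521.4, 159.3, 242.4]
tcp_rot: [1.0, -0.023, 0.0, -0.0]
force: [0.8, -0.3, -0.5]
width: 85.1
gripper_force: 0.0
```

>>> jog_arm([
  [[0,0,0.06],[1,4,0],-1],
  [[0,0,0.06],[1,8,0],-1],
  [[0,0,0.06],[1,12,0],-1],
  [[0,0,0.06],[1,15,0],-1],
  [[0,0,0.06],[1,15,0],-1],
])

```text
clock: 7.7
ee_pos: [530.7, 313.0, 242.0]
tcp_rot: [1.0, 0.01, 0.0, -0.002]
force: [-0.8, -1.0, -0.3]
width: 85.5
gripper_force: 0.0
```

```bash
cat >> h.py <<'E'
def psi(s):
    y=R.from_quat(s["tcp_rot"]).as_matrix()[:,1];return round(float(np.arctan2(y[1],y[0])),4)
def wshot(tag):
    s=get_state();im=snapshot("wrist")[:,:,::-1];cv2.imwrite(f"pics/{tag}.png",im);np.save(tag+".npy",np.r_[s["ee_pos"],s["tcp_rot"]])
    print(tag,s["clock"],s["ee_pos"].round(1),psi(s),s["q"].round(2));return im,cam("wrist",s)
def wload(tag):
    v=np.load(tag+".npy");return cv2.imread(f"pics/{tag}.png"),cam("wrist",dict(ee_pos=v[:3],tcp_rot=v[3:]))
E
python3 - <<'E'
from h import *
im,W=wshot("w2")
t=snapshot("top")[:,:,::-1]
a=cv2.resize(t[150:240,400:460],None,fx=6.7,fy=6.7,interpolation=cv2.INTER_CUBIC)[:400,:160*2]
cv2.imwrite("pics/mix.png",np.hstack([cv2.resize(im,(480,400)),a[:,:320]]))
E
```

```text
w2 7.7 [530.7 313.  242. ] -1.5508 [0.39 0.29 1.43 0.   1.42 1.94]
```

View pics/mix.png

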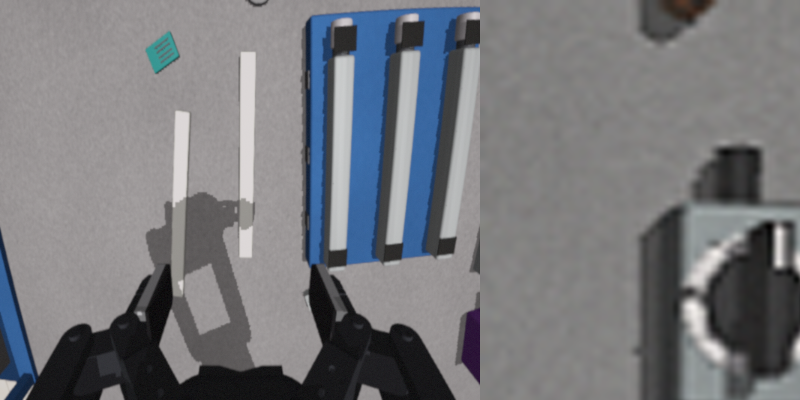

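The left half shows both sticks, (247,150) and (180,200), and the bay with its pad rows. The right crop shows the handle's white line pointing to the off dot, so the handle is off. Next I'll measure the sticks and pads.

Run:
```python
from h import *
im,W=wload("w2");T=cam("top");hsv=cv2.cvtColor(im,cv2.COLOR_BGR2HSV);H,S,V=[hsv[...,i].astype(int) for i in range(3)]
# sticks: ends by manual strips, centerlines by mask
m=(V>205)&(S<25);m[:,:200]=0
for b in blobs(m,150): print(show(b))
mB=m.copy();mB[:,:310]=0;mB[:,345:]=0
ys,xs=np.nonzero(mB);print("B rows",ys.min(),ys.max())
ptsB=np.array([[330.5,52],[327,257]]);print(plane(W,ptsB,14).round(1).tolist(),plane(W,ptsB,0).round(1).tolist())
e=np.array([(212.5,159.5),(212.5,231)]);print("triB",tri(T,e,W,ptsB).round(1).tolist())
ptsA=np.array([[243.5,111],[238,293]]);print(plane(W,ptsA,14).round(1).tolist())
# pads
m=(V<55);m[:,:440]=0;m[300:]=0
for b in blobs(m,80):
    print("pad",show(b),plane(W,[b[0]],58).round(1).tolist())
```

```text
[(327.5, 241.5), (29.0, 15.0), 90.0, 391.0]
[(240.3, 158.8), (17.5, 95.1), 3.0, 1395.5]
[(329.6, 126.9), (18.2, 150.0), 0.5, 2424.0]
B rows 52 256
[[654.7, 306.6, 14.0], [417.6, 304.0, 14.0]] [[656.3, 306.3, 0.0], [410.0, 303.5, 0.0]]
triB [[653.6, 306.9, 12.9, 2.5], [413.4, 304.6, 7.3, 2.0]]
[[593.5, 399.7, 14.0], [361.1, 420.2, 14.0]]
pad [(451.9, 287.9), (32.0, 7.5), 55.3, 154.5] [[403.5, 159.3, 58.0]]
pad [(450.5, 258.0), (14.4, 22.2), 85.6, 273.5] [[442.6, 167.2, 58.0]]
pad [(523.5, 252.1), (15.2, 25.8), 87.0, 305.0] [[450.9, 84.2, 58.0]]
pad [(595.0, 245.9), (14.8, 24.8), 87.0, 273.0] [[459.2, -0.6, 58.0]]
pad [(459.0, 41.0), (28.4, 31.5), 87.0, 654.5] [[662.7, 191.0, 58.0]]
pad [(546.0, 36.9), (28.5, 37.5), 87.0, 644.0] [[670.5, 109.3, 58.0]]
pad [(623.5, 35.0), (28.0, 31.0), 90.0, 461.0] [[677.7, 31.7, 58.0]]
```

>>> jog_arm([
  [[0,0,0],[0.2,-0.2,-4],-1],
  [[0,0,0],[0.2,-0.2,-8],-1],
  [[0,0,0],[0.2,-0.2,-12],-1],
  [[0,0,0],[0.2,-0.2,-16],-1],
  [[0,0,0],[0.2,-0.2,-19],-1],
])

```text
clock: 8.22
ee_pos: [532.2, 302.5, 48.9]
tcp_rot: [1.0, 0.006, -0.002, 0.001]
force: [-0.5, 0.6, -0.1]
width: 85.3
gripper_force: 0.0
```

>>> jog_arm([
  [[0,0,0],[0,0,-2],-1],
  [[0,0,0],[0,0,-4.2],-1],
  [[0,0,0],[0,0,-4.2],0],
  [[0,0,0],[0,0,-4.2],1],
  [[0,0,0],[0,0,-4.2],1],
], squeeze=40)

```text
clock: 8.63
ee_pos: [535.0, 304.7, 11.7]
tcp_rot: [1.0, 0.006, 0.001, -0.0]
force: [0.3, 0.1, -0.1]
width: 51.7
gripper_force: 0.0
```

>>> jog_arm([
  [[0,0,0],[0,0,0],1],
  [[0,0,0],[0,0,0],1],
  [[0,0,0],[0,0,0],1],
  [[0,0,0],[0,0,0],1],
  [[0,0,0],[0,0,0],1],
])

```text
clock: 9.05
ee_pos: [535.5, 305.8, 12.6]
tcp_rot: [1.0, 0.007, 0.002, -0.001]
force: [0.4, -0.8, 6.7]
width: 20.8
gripper_force: 40.1
```

>>> jog_arm([
  [[0,0,0],[0,0,3],1],
  [[0,0,0],[0,0,6],1],
  [[0,0,0.05],[0,0,9],1],
  [[0,0,0.12],[0,0,12],1],
  [[0,0,0.2],[0,0,13],1],
])

```text
clock: 9.47
ee_pos: [536.5, 306.5, 146.2]
tcp_rot: [0.994, 0.109, 0.004, -0.001]
force: [1.4, 0.1, 0.2]
width: 20.5
gripper_force: 39.4
```

>>> jog_arm([
  [[0,0,0.1],[1.4,-2,0],1],
  [[0,0,0.2],[2.8,-4,0],1],
  [[0,0,0.3],[4.2,-6,0],1],
  [[0,0,0.4],[5.6,-8,0],1],
  [[0,0,0.5],[7,-10,0],1],
])

```text
clock: 9.88
ee_pos: [603.9, 204.4, 140.4]
tcp_rot: [0.936, 0.352, -0.0, -0.0]
force: [1.0, -0.2, -0.0]
width: 20.5
gripper_force: 39.4
```

>>> jog_arm([
  [[0,0,0.1],[1.4,-2,0],1],
  [[0,0,0.2],[2.8,-4,0],1],
  [[0,0,0.3],[4.2,-6,0],1],
  [[0,0,0.4],[5.6,-8,0],1],
  [[0,0,0.5],[6.8,-9.9,0],1],
])

```text
clock: 10.3
ee_pos: [672.2, 105.1, 140.2]
tcp_rot: [0.82, 0.572, -0.0, 0.0]
force: [0.6, -0.1, -0.5]
width: 20.7
gripper_force: 39.4
```

>>> jog_arm([
  [[0,0,0.1],[0,0,0],1],
  [[0,0,0.2],[0,0,0],1],
  [[0,0,0.3],[0,0,0],1],
  [[0,0,0.4],[0,0,0],1],
  [[0,0,0.458],[0,0,0],1],
])

```text
clock: 10.72
ee_pos: [671.4, 106.2, 140.1]
tcp_rot: [0.669, 0.743, -0.0, -0.0]
force: [0.6, -0.4, -0.4]
width: 20.8
gripper_force: 39.4
```

>>> jog_arm([
  [[0,0,0],[0,0,-2],1],
  [[0,0,0],[0,0,-4],1],
  [[0,0,0],[0,0,-5],1],
  [[0,0,0],[0,0,-5],1],
  [[0,0,0],[0,0,-5],1],
])

```text
clock: 11.13
ee_pos: [670.9, 106.3, 89.4]
tcp_rot: [0.67, 0.742, -0.001, -0.001]
force: [0.9, 0.8, -0.4]
width: 20.6
gripper_force: 39.4
```

Run:
```python
from h import *
s=get_state();print(psi(s),s["ee_pos"].round(1),s["q"].round(2),s["width"])
im,W=wshot("w3")
cv2.imwrite("pics/m3.png",cv2.resize(snapshot("top")[:,:,::-1][120:250,215:345],None,fx=4,fy=4,interpolation=cv2.INTER_CUBIC))
```

```text
0.1011 [670.9 106.3  89.4] [ 0.03  0.56  1.38 -0.    1.2  -0.07] 20.64220928740121
w3 11.1333 [670.9 106.3  89.4] 0.1011 [ 0.03  0.56  1.38 -0.    1.2  -0.07]
```

View pics/w3.png

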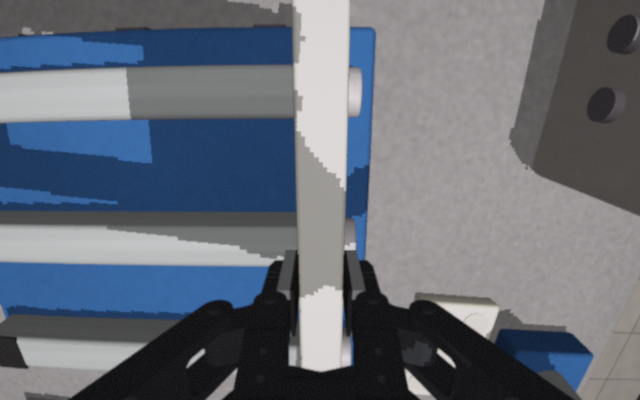

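The stick is square over the far pad row at (322,200), so I'll lower and release it. Then I'll fetch the other stick.

>>> jog_arm([
  [[0,0,0],[0,0,-1],1],
  [[0,0,0],[0,0,-1.8],1],
  [[0,0,0],[0,0,-2.05],1],
  [[0,0,0],[0,0,-2.05],1],
  [[0,0,0],[0,0,-2.05],1],
])

```text
clock: 11.65
ee_pos: [672.1, 106.2, 70.7]
tcp_rot: [0.671, 0.742, 0.0, 0.0]
force: [-0.6, -0.4, 5.9]
width: 20.5
gripper_force: 40.0
```

>>> jog_arm([
  [[0,0,0],[0,0,0],0.5],
  [[0,0,0],[0,0,0],0],
  [[0,0,0],[0,0,0],-1],
  [[0,0,0],[0,0,0],-1],
  [[0,0,0],[0,0,0],-1],
])

```text
clock: 12.07
ee_pos: [671.2, 106.2, 69.0]
tcp_rot: [0.67, 0.742, -0.0, -0.0]
force: [-0.0, 0.9, 0.2]
width: 69.1
gripper_force: 0.0
```

>>> jog_arm([
  [[0,0,0],[0,0,2],-1],
  [[0,0,0],[0,0,5],-1],
  [[0,0,0.1],[0,0,9],-1],
  [[0,0,0.2],[0,0,13],-1],
  [[0,0,0.3],[0,0,17],-1],
])

```text
clock: 12.48
ee_pos: [671.1, 106.2, 240.7]
tcp_rot: [0.55, 0.835, -0.0, -0.001]
force: [1.9, 1.0, -1.1]
width: 85.2
gripper_force: 0.0
```

>>> jog_arm([
  [[0,0,0.1],[-2,3,0],-1],
  [[0,0,0.2],[-4,6,0],-1],
  [[0,0,0.3],[-6,9,0],-1],
  [[0,0,0.4],[-8,12,0],-1],
  [[0,0,0.5],[-10,15.3,0],-1],
])

```text
clock: 12.9
ee_pos: [570.6, 259.8, 239.6]
tcp_rot: [0.327, 0.945, -0.0, -0.0]
force: [0.2, 0.3, -0.6]
width: 85.8
gripper_force: 0.0
```

>>> jog_arm([
  [[0,0,0.12],[-2,3,0],-1],
  [[0,0,0.24],[-4,6,0],-1],
  [[0,0,0.36],[-6,9,0],-1],
  [[0,0,0.48],[-8,12,0],-1],
  [[0,0,0.57],[-9.8,15.3,0],-1],
])

```text
clock: 13.32
ee_pos: [472.2, 413.1, 239.5]
tcp_rot: [0.047, 0.999, -0.0, -0.0]
force: [-0.3, 0.2, -1.1]
width: 85.1
gripper_force: 0.0
```

Run:
```python
from h import *
im,W=wshot("w4")
t=snapshot("top")[:,:,::-1]; 
a=cv2.resize(t[125:255,160:320],None,fx=3.08,fy=3.08,interpolation=cv2.INTER_CUBIC)[:400]
cv2.imwrite("pics/t4.png",t);cv2.imwrite("pics/mix4.png",np.hstack([cv2.resize(im,(306,400))if 0 else im[:, 160:470],a]))
```

```text
w4 13.3167 [472.2 413.1 239.5] 1.4762 [ 0.58  0.32  1.4  -0.    1.42 -0.9 ]
```

View pics/mix4.png

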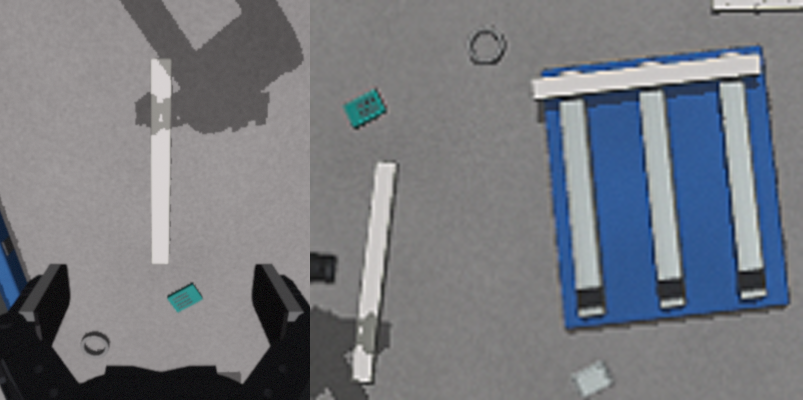

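Stick B lies over the far pads (right crop, y≈75). Stick A spans (321,59) to (320,264) in the wrist picture. I'll measure both.

Run:
```python
from h import *
im,W=wload("w4");T=cam("top")
e=plane(W,[(321,58.5),(320,264)],14);d=e[1]-e[0];print(e.round(1).tolist(),e.mean(0).round(1),np.arctan2(d[1],d[0]),np.linalg.norm(d))
t=cv2.imread("pics/t4.png");hsv=cv2.cvtColor(t,cv2.COLOR_BGR2HSV)
m=((hsv[...,2]>185)&(hsv[...,1]<30));m[:140]=0;m[156:]=0;m[:,225:]&=True;m[:,:225]=0;m[:,312:]=0
for b in blobs(m,80):
    p=plane(T,cv2.boxPoints(b[:3])+.5,72);print(show(b),p.mean(0).round(1),p.round(0)[:,:2].tolist())
```

```text
[[355.6, 425.2, 14.0], [593.4, 401.5, 14.0]] [474.5 413.4  14. ] -0.09898418375856526 239.00525389183375
[(268.7, 148.6), (7.3, 73.4), 83.7, 377.0] [673.1 107.6  72. ] [[673.0, 227.0], [696.0, -9.0], [673.0, -11.0], [650.0, 224.0]]
```

>>> jog_arm([
  [[0,0,0],[0,0.1,-4],-1],
  [[0,0,0],[0,0.1,-8],-1],
  [[0,0,0],[0,0.1,-12],-1],
  [[0,0,0],[0,0.1,-16],-1],
  [[0,0,0],[0,0.1,-19],-1],
])

```text
clock: 13.83
ee_pos: [472.3, 411.3, 45.9]
tcp_rot: [0.05, 0.999, -0.001, -0.002]
force: [0.2, -0.8, 0.5]
width: 85.2
gripper_force: 0.0
```

>>> jog_arm([
  [[0,0,0],[0,0,-2],-1],
  [[0,0,0],[0,0,-3.95],-1],
  [[0,0,0],[0,0,-3.95],0],
  [[0,0,0],[0,0,-3.95],1],
  [[0,0,0],[0,0,-3.95],1],
])

```text
clock: 14.25
ee_pos: [474.9, 413.4, 11.4]
tcp_rot: [0.05, 0.999, 0.001, 0.001]
force: [0.2, 0.3, -0.6]
width: 51.3
gripper_force: 0.0
```

>>> jog_arm([
  [[0,0,0],[0,0,0],1],
  [[0,0,0],[0,0,0],1],
  [[0,0,0],[0,0,0],1],
  [[0,0,0],[0,0,0],1],
  [[0,0,0],[0,0,0],1],
])

```text
clock: 14.67
ee_pos: [475.3, 414.2, 12.5]
tcp_rot: [0.05, 0.999, 0.001, 0.002]
force: [-1.1, -0.4, 6.0]
width: 20.5
gripper_force: 40.2
```

>>> jog_arm([
  [[0,0,0],[0,0,3],1],
  [[0,0,0],[0,0,6],1],
  [[0,0,-0.1],[0,0,9],1],
  [[0,0,-0.2],[0,0,12],1],
  [[0,0,-0.3],[0,0,13],1],
])

```text
clock: 15.08
ee_pos: [476.1, 415.0, 146.2]
tcp_rot: [0.201, 0.98, 0.003, 0.003]
force: [1.9, -0.1, -0.0]
width: 20.9
gripper_force: 39.4
```

>>> jog_arm([
  [[0,0,-0.1],[-0.3,-3.3,0],1],
  [[0,0,-0.2],[-0.6,-6.6,0],1],
  [[0,0,-0.3],[-0.9,-9.9,0],1],
  [[0,0,-0.4],[-1.2,-13.2,0],1],
  [[0,0,-0.5],[-1.4,-16.5,0],1],
])

```text
clock: 15.5
ee_pos: [458.8, 246.8, 140.3]
tcp_rot: [0.437, 0.9, -0.0, -0.0]
force: [0.5, -0.7, -0.4]
width: 20.7
gripper_force: 39.5
```

>>> jog_arm([
  [[0,0,-0.12],[-0.3,-3.3,0],1],
  [[0,0,-0.24],[-0.6,-6.6,0],1],
  [[0,0,-0.36],[-0.9,-9.9,0],1],
  [[0,0,-0.48],[-1.1,-13.2,0],1],
  [[0,0,-0.573],[-1.1,-16.5,0],1],
])

```text
clock: 15.92
ee_pos: [447.6, 81.9, 140.3]
tcp_rot: [0.673, 0.739, -0.0, -0.0]
force: [0.8, -0.8, -1.1]
width: 20.7
gripper_force: 39.5
```

>>> jog_arm([
  [[0,0,0],[0,0,-2],1],
  [[0,0,0],[0,0,-4],1],
  [[0,0,0],[0,0,-5],1],
  [[0,0,0],[0,0,-5],1],
  [[0,0,0],[0,0,-5],1],
])

```text
clock: 16.33
ee_pos: [448.1, 83.5, 89.9]
tcp_rot: [0.671, 0.741, -0.001, -0.001]
force: [0.8, 0.1, -0.3]
width: 21.1
gripper_force: 39.5
```

Run:
```python
from h import *
im,W=wshot("w5")
t=snapshot("top")[:,:,::-1];s=snapshot("scene")[:,:,::-1]
cv2.imwrite("pics/mix5.png",np.vstack([np.hstack([cv2.resize(t[130:250,220:330],(366,400)),cv2.resize(s[190:310,270:430],(434,400))]) ]))
```

```text
w5 16.3333 [448.1  83.5  89.9] 0.0986 [-0.01  0.14  1.96  0.    1.04 -0.1 ]
```

View pics/mix5.png

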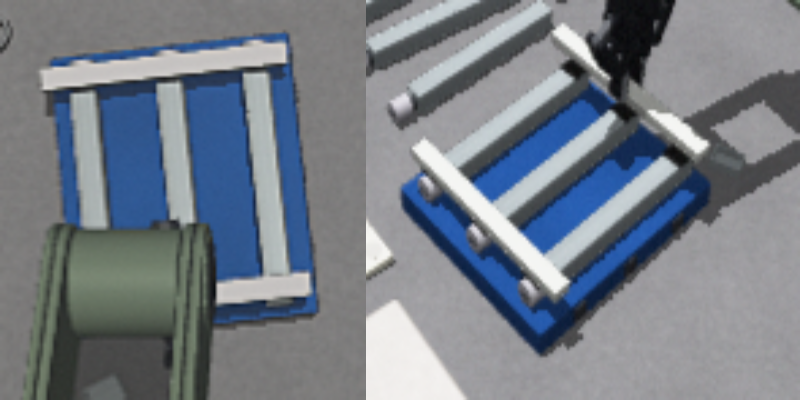

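Both sticks look right, with the near one hovering over the near pad row. I'll lower and release it, then go to tube 1.

>>> jog_arm([
  [[0,0,0],[0.05,0,-1],1],
  [[0,0,0],[0.05,0,-1.8],1],
  [[0,0,0],[0.05,0,-2.05],1],
  [[0,0,0],[0.05,0,-2.05],1],
  [[0,0,0],[0.05,0,-2.05],1],
])

```text
clock: 16.9
ee_pos: [449.4, 83.4, 70.5]
tcp_rot: [0.671, 0.741, -0.0, -0.0]
force: [-3.6, 0.9, 10.0]
width: 20.2
gripper_force: 40.6
```

>>> jog_arm([
  [[0,0,0],[0,0,0],0.5],
  [[0,0,0],[0,0,0],0],
  [[0,0,0],[0,0,0],-1],
  [[0,0,0],[0,0,0],-1],
  [[0,0,0],[0,0,0],-1],
])

```text
clock: 17.32
ee_pos: [448.9, 83.2, 69.3]
tcp_rot: [0.672, 0.741, -0.0, -0.0]
force: [-0.4, 0.5, 0.6]
width: 69.2
gripper_force: 0.0
```

>>> jog_arm([
  [[0,0,0],[0,0,2],-1],
  [[0,0,0],[0,0,5],-1],
  [[0,0,-0.1],[0,0,9],-1],
  [[0,0,-0.2],[0,0,13],-1],
  [[0,0,-0.3],[0,0,17],-1],
])

```text
clock: 17.73
ee_pos: [448.5, 83.2, 241.0]
tcp_rot: [0.776, 0.63, -0.001, -0.0]
force: [1.3, 0.1, -0.0]
width: 85.4
gripper_force: 0.0
```

>>> jog_arm([
  [[0,0,-0.12],[0.8,-2.1,0],-1],
  [[0,0,-0.24],[1.6,-4.2,0],-1],
  [[0,0,-0.36],[2.4,-6.3,0],-1],
  [[0,0,-0.48],[3.2,-8.4,0],-1],
  [[0,0,-0.6],[4,-10.5,0],-1],
])

```text
clock: 18.15
ee_pos: [489.3, -22.7, 239.6]
tcp_rot: [0.928, 0.372, -0.0, -0.0]
force: [-0.6, -0.2, 0.0]
width: 85.5
gripper_force: 0.0
```

>>> jog_arm([
  [[0,0,-0.12],[0.8,-2.1,0],-1],
  [[0,0,-0.24],[1.6,-4.2,0],-1],
  [[0,0,-0.36],[2.4,-6.3,0],-1],
  [[0,0,-0.48],[3.2,-8.4,0],-1],
  [[0,0,-0.6],[3.6,-10.5,0],-1],
])

```text
clock: 18.57
ee_pos: [525.7, -127.9, 239.3]
tcp_rot: [0.997, 0.081, -0.0, -0.0]
force: [0.7, 0.1, -0.3]
width: 85.2
gripper_force: 0.0
```

>>> jog_arm([
  [[0,0,-0.1],[0,0,0],-1],
  [[0,0,-0.1],[0,0,0],-1],
  [[0,0,-0.1],[0,0,0],-1],
  [[0,0,-0.1],[0,0,0],-1],
  [[0,0,-0.1],[0,0,0],-1],
])

```text
clock: 18.98
ee_pos: [525.0, -126.1, 239.6]
tcp_rot: [0.999, 0.036, -0.0, -0.0]
force: [0.0, -0.7, 0.5]
width: 85.4
gripper_force: 0.0
```

Run:
```python
from h import *
im,W=wshot("w6");s=get_state();print(s["force"].round(2),s["ft_torque"].round(3))
T=cam("top");t=snapshot("top")[:,:,::-1];cv2.imwrite("pics/t6.png",t)
hsv=cv2.cvtColor(t,cv2.COLOR_BGR2HSV);V=hsv[...,2]
m=((V>185)&(hsv[...,1]<30));m[:190]=0;m[235:]=0;m[:,:225]=0;m[:,330:]=0
for b in blobs(m,60):
    p=plane(T,cv2.boxPoints(b[:3])+.5,72);print("near",show(b),p.mean(0).round(1),p.round(0)[:,:2].tolist())
```

```text
w6 18.9833 [ 525.  -126.1  239.6] -1.4997 [-0.4   0.13  1.63  0.    1.38  1.1 ]
[-0.02  0.01  0.68] [-0.019  0.039 -0.031]
near [(269.1, 219.5), (6.1, 60.7), 83.8, 290.0] [445.7 105.8  72. ] [[446.0, 203.0], [465.0, 11.0], [446.0, 9.0], [427.0, 201.0]]
```

View pics/w6.png

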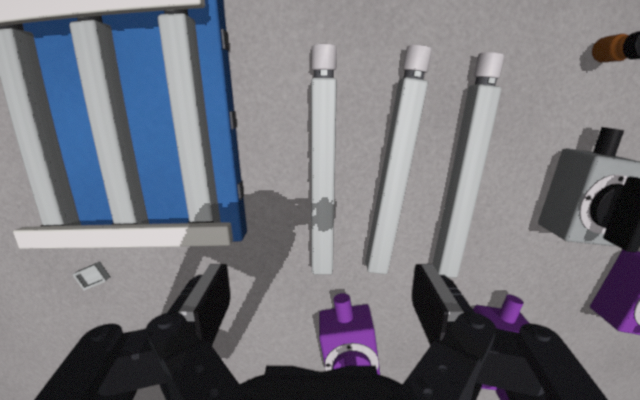

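Wrist view: the near stick is on its pads (left, y≈235). Tube low ends are at (322,272), (378,271) and (450,275), and caps end near (323,45), (419,47) and (491,54).

Run:
```python
from h import *
im,W=wload("w6");T=cam("top")
lo=np.array([(322,270),(378,269.5),(450.5,273)]);bd=np.array([(323.5,80),(414,80),(485.5,86)])  # low edge / body top far edge, at z 28
a=plane(W,lo,28);b=plane(W,bd,28);c=plane(W,[(323,45),(419.5,47),(491.5,54)],20)
for i in range(3):
    d=(b-a)[i];yaw=np.arctan2(d[1],d[0]);u=d/np.linalg.norm(d)
    print(i+1,a[i].round(1),b[i].round(1),"cap",c[i].round(1),"yaw",yaw.round(3),"len",np.linalg.norm(d).round(1),"ctr",(a[i]+130*u).round(1),"tot",np.linalg.norm(c[i]-a[i]).round(1))
Tp=[]
for r in (((342.9,200.7),(69.2,8),85.4),((367.7,198.5),(8,69.2),1.8),((393.3,198),(68.1,8),88.8)):
    q=cv2.boxPoints(r);i=np.argsort(q[:,1]);Tp+=[q[i[:2]].mean(0),q[i[2:]].mean(0)]
print(tri(T,np.array(Tp)[[1,3,5]],W,lo).round(1).tolist());print(tri(T,np.array(Tp)[[0,2,4]],W,bd).round(1).tolist())
```

```text
1 [ 403.1 -135.9   28. ] [ 620.5 -121.5   28. ] cap [ 654.3 -118.6   20. ] yaw 0.066 len 217.9 ctr [ 532.8 -127.3   28. ] tot 251.9
2 [ 408.5 -204.2   28. ] [ 627.7 -213.1   28. ] cap [ 660.2 -216.1   20. ] yaw -0.041 len 219.4 ctr [ 538.4 -209.5   28. ] tot 252.1
3 [ 409.3 -295.1   28. ] [ 628.4 -288.3   28. ] cap [ 660.5 -291.8   20. ] yaw 0.031 len 219.2 ctr [ 539.3 -291.    28. ] tot 251.3
[[395.4, -136.3, 15.0, 0.4], [401.8, -205.8, 16.8, 2.3], [405.0, -295.9, 22.2, 4.7]]
[[620.4, -121.0, 35.0, 1.1], [628.7, -215.4, 21.0, 1.5], [629.6, -296.0, 12.3, 0.5]]
```

>>> jog_arm([
  [[0,0,0],[0.1,0,-4],-1],
  [[0,0,0],[0.1,0,-8],-1],
  [[0,0,0],[0.1,0,-12],-1],
  [[0,0,0],[0.1,0,-16],-1],
  [[0,0,0],[0.1,0,-19],-1],
])

```text
clock: 19.5
ee_pos: [524.5, -125.7, 46.8]
tcp_rot: [0.999, 0.035, -0.001, -0.001]
force: [-0.3, -1.0, -0.9]
width: 85.3
gripper_force: 0.0
```

>>> jog_arm([
  [[0,0,0],[0,0,-2],-1],
  [[0,0,0],[0,0,-3.7],-1],
  [[0,0,0],[0,0,-3.7],0],
  [[0,0,0],[0,0,-3.7],1],
  [[0,0,0],[0,0,-3.7],1],
], squeeze=110)

```text
clock: 19.92
ee_pos: [527.3, -127.0, 14.0]
tcp_rot: [0.999, 0.035, 0.001, 0.0]
force: [0.9, 0.0, 0.5]
width: 51.8
gripper_force: 0.0
```

>>> jog_arm([
  [[0,0,0],[0,0,0],1],
  [[0,0,0],[0,0,0],1],
  [[0,0,0],[0,0,0],1],
  [[0,0,0],[0,0,0],1],
  [[0,0,0],[0,0,0],1],
])

```text
clock: 20.33
ee_pos: [527.9, -127.5, 15.0]
tcp_rot: [0.999, 0.034, 0.002, 0.001]
force: [-0.3, -0.1, 6.4]
width: 24.0
gripper_force: 109.3
```

>>> jog_arm([
  [[0,0,0],[0,0,0.2],1],
  [[0,0,0],[0,0,0.4],1],
  [[0,0,0],[0,0,0.6],1],
  [[0,0,0],[0,0,0.8],1],
  [[0,0,0],[0,0,0.8],1],
])

```text
clock: 20.75
ee_pos: [524.4, -126.1, 19.6]
tcp_rot: [0.999, 0.035, -0.002, -0.001]
force: [0.7, -0.3, -8.7]
width: 23.8
gripper_force: 108.3
```

>>> jog_arm([
  [[0,0,0],[0,0,0],1],
  [[0,0,0],[0,0,0],1],
  [[0,0,0],[0,0,0],1],
  [[0,0,0],[0,0,0],1],
  [[0,0,0],[0,0,0],1],
])

```text
clock: 21.17
ee_pos: [526.1, -126.7, 20.6]
tcp_rot: [0.999, 0.034, -0.0, -0.0]
force: [-0.2, -1.9, -8.7]
width: 23.8
gripper_force: 108.3
```

Run:
```python
from h import *
s=get_state();print(s["force"].round(2),s["ft_torque"].round(3),s["ee_pos"].round(1),psi(s))
```

```text
[-0.16 -1.86 -8.69] [-0.058  0.625  0.027] [ 526.1 -126.7   20.6] -1.502
```

>>> jog_arm([
  [[0,0,0],[0,0,-0.4],1],
  [[0,0,0],[0,0,-0.8],1],
  [[0,0,0],[0,0,-0.8],1],
  [[0,0,0],[0,0,-0.8],0],
  [[0,0,0],[0,0,-0.8],0],
])

```text
clock: 21.58
ee_pos: [528.8, -127.8, 14.6]
tcp_rot: [0.999, 0.034, 0.003, 0.001]
force: [0.4, -0.3, 0.6]
width: 42.5
gripper_force: 0.0
```

>>> jog_arm([
  [[0,0,0],[0,0,0],0],
  [[0,0,0],[0,0,0],0],
  [[0,0,0],[2.2,0.15,0],0],
  [[0,0,0],[4.4,0.3,0],0],
  [[0,0,0],[6.5,0.45,0],0],
])

```text
clock: 22.0
ee_pos: [592.5, -122.5, 13.1]
tcp_rot: [0.999, 0.034, 0.001, 0.0]
force: [0.4, -0.3, 0.5]
width: 43.0
gripper_force: 0.0
```

>>> jog_arm([
  [[0,0,0],[0,0,0],0],
  [[0,0,0],[0,0,0],1],
  [[0,0,0],[0,0,0],1],
  [[0,0,0],[0,0,0],1],
  [[0,0,0],[0,0,0],1],
])

```text
clock: 22.42
ee_pos: [591.3, -122.5, 13.1]
tcp_rot: [0.999, 0.034, 0.001, 0.0]
force: [2.9, -0.6, 0.5]
width: 23.8
gripper_force: 108.9
```

>>> jog_arm([
  [[0,0,0],[0,0,0],1],
  [[0,0,0],[0,0,0.2],1],
  [[0,0,0],[0,0,0.5],1],
  [[0,0,0],[0,0,0.8],1],
  [[0,0,0],[0,0,0.8],1],
])

```text
clock: 22.83
ee_pos: [589.3, -121.7, 19.5]
tcp_rot: [0.999, 0.034, -0.002, -0.001]
force: [0.1, -0.4, -9.1]
width: 23.9
gripper_force: 108.4
```

>>> jog_arm([
  [[0,0,0],[0,0,0],1],
  [[0,0,0],[0,0,0],1],
  [[0,0,0],[0,0,0],1],
  [[0,0,0],[0,0,0],1],
  [[0,0,0],[0,0,0],1],
])

```text
clock: 23.25
ee_pos: [591.1, -122.3, 20.6]
tcp_rot: [0.999, 0.034, -0.0, -0.0]
force: [0.0, -0.8, -9.7]
width: 23.8
gripper_force: 108.4
```

Run:
```python
from h import *
s=get_state();print(s["force"].round(2),s["ft_torque"].round(3),s["ee_pos"].round(1),psi(s))
```

```text
[ 0.01 -0.77 -9.69] [-0.02   0.07  -0.022] [ 591.1 -122.3   20.6] -1.502
```

Balanced (residual about 3 mm). I'll carry tube 1 to the bay's -y slot.

>>> jog_arm([
  [[0,0,0],[0,0,1.5],1],
  [[0,0,0],[0,0,3.5],1],
  [[0,0,0],[0,0,6],1],
  [[0,0,0],[0,0,8],1],
  [[0,0,0],[0,0,9],1],
])

```text
clock: 23.67
ee_pos: [593.3, -123.0, 114.2]
tcp_rot: [0.999, 0.034, 0.003, 0.001]
force: [1.8, -0.4, -8.1]
width: 24.1
gripper_force: 109.8
```

>>> jog_arm([
  [[0,0,0],[0.4,1.5,0],1],
  [[0,0,0],[1.2,4,0],1],
  [[0,0,0.01],[2,7,0],1],
  [[0,0,0.02],[2.8,10,0],1],
  [[0,0,0.032],[3.5,12.5,0],1],
])

```text
clock: 24.08
ee_pos: [625.7, 4.8, 109.9]
tcp_rot: [0.999, 0.051, -0.001, -0.001]
force: [0.0, -0.6, -9.2]
width: 24.0
gripper_force: 109.6
```

>>> jog_arm([
  [[0,0,0],[0.4,1.3,0],1],
  [[0,0,0],[0.65,2.1,0],1],
  [[0,0,0],[0.65,2.1,0],1],
  [[0,0,0],[0.65,2.1,-0.5],1],
  [[0,0,0],[0.65,2.1,-1],1],
])

```text
clock: 24.5
ee_pos: [632.7, 22.2, 100.5]
tcp_rot: [0.999, 0.05, 0.0, 0.001]
force: [0.3, -0.4, -9.6]
width: 23.8
gripper_force: 109.7
```

Run:
```python
from h import *
s=get_state();print(s["force"].round(2),s["ft_torque"].round(3),s["ee_pos"].round(1),psi(s))
im,W=wshot("w7")
t=snapshot("top")[:,:,::-1];s=snapshot("scene")[:,:,::-1]
cv2.imwrite("pics/mix7.png",np.hstack([cv2.resize(t[130:250,220:340],(400,400)),cv2.resize(s[170:310,250:390],(400,400))]))
```

```text
[ 0.3  -0.39 -9.62] [-0.016 -0.028  0.022] [632.7  22.2 100.5] -1.4711
w7 24.5 [632.7  22.2 100.5] -1.4711 [-0.1   0.46  1.51 -0.    1.17  1.37]
```

View pics/mix7.png

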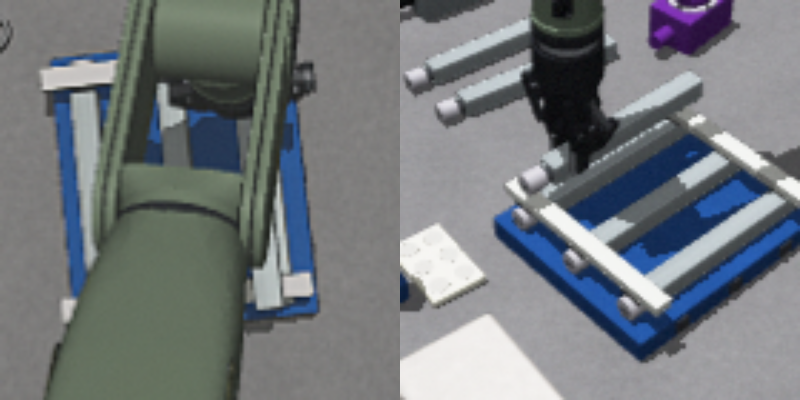

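The tube is level over the sticks, with its near end at crop (268,305). I'll check where that end is.

Run:
```python
from h import *
T=cam("top");B=np.array([560.3,95]);u=np.array([np.cos(.101),np.sin(.101)]);v=np.array([-u[1],u[0]])
p=plane(T,[(220+268*.3,130+307*.3)],116)[0,:2];print(p,(p-B)@u,(p-B)@v)
```

```text
[437.23028245   5.18044456] -131.4988933211718 -76.9529010061603
```

>>> jog_arm([
  [[0,0,0],[0,0,-0.5],1],
  [[0,0,0],[0,0,-1],1],
  [[0,0,0],[0,0,-1.35],1],
  [[0,0,0],[0,0,-1.55],1],
  [[0,0,0],[0,0,-1.55],1],
])

```text
clock: 25.07
ee_pos: [632.8, 23.6, 85.3]
tcp_rot: [0.999, 0.05, 0.0, 0.0]
force: [-0.2, -0.4, -10.0]
width: 23.9
gripper_force: 109.6
```

>>> jog_arm([
  [[0,0,0],[0,0,0],1],
  [[0,0,0],[0,0,0],0.3],
  [[0,0,0],[0,0,0],0],
  [[0,0,0],[0,0,0],-0.5],
  [[0,0,0],[0,0,0],-1],
])

```text
clock: 25.48
ee_pos: [634.5, 23.6, 87.4]
tcp_rot: [0.999, 0.05, 0.002, 0.0]
force: [0.3, -0.9, 0.3]
width: 65.1
gripper_force: 0.0
```

>>> jog_arm([
  [[0,0,0],[0,0,1],-1],
  [[0,0,0],[0,0,4],-1],
  [[0,0,0],[0,0,8],-1],
  [[0,0,0],[0,0,12],-1],
  [[0,0,0],[0,0,15],-1],
])

```text
clock: 25.9
ee_pos: [634.1, 23.6, 240.6]
tcp_rot: [0.999, 0.05, 0.003, 0.0]
force: [-0.1, -0.2, 0.9]
width: 85.4
gripper_force: 0.0
```

>>> jog_arm([
  [[0,0,0],[-1,-2.4,0],-1],
  [[0,0,0],[-2,-4.8,0],-1],
  [[0,0,-0.05],[-3,-7.2,0],-1],
  [[0,0,-0.1],[-4,-9.6,0],-1],
  [[0,0,-0.145],[-5.1,-11.7,0],-1],
])

```text
clock: 26.32
ee_pos: [581.7, -94.7, 237.0]
tcp_rot: [1.0, -0.023, 0.001, 0.001]
force: [-1.0, 0.3, 1.1]
width: 85.4
gripper_force: 0.0
```

>>> jog_arm([
  [[0,0,0],[-1,-2.4,0],-1],
  [[0,0,0],[-2,-4.8,0],-1],
  [[0,0,0],[-3,-7.2,0],-1],
  [[0,0,0],[-5.1,-11.7,0],-1],
  [[0,0,0],[-5.1,-11.7,0],-1],
])

```text
clock: 26.73
ee_pos: [529.0, -215.2, 236.9]
tcp_rot: [1.0, -0.024, 0.0, 0.002]
force: [-0.8, -0.4, -0.2]
width: 85.1
gripper_force: 0.0
```

Run:
```python
from h import *
im,W=wshot("w8");t=snapshot("top")[:,:,::-1];cv2.imwrite("pics/t8.png",t);T=cam("top")
cv2.imwrite("pics/mix8.png",np.hstack([im[:,100:560],cv2.resize(t[130:260,230:330],(308,400))]))
```

```text
w8 26.7333 [ 529.  -215.2  236.9] -1.6192 [-0.54  0.2   1.56 -0.    1.38  1.08]
```

View pics/mix8.png

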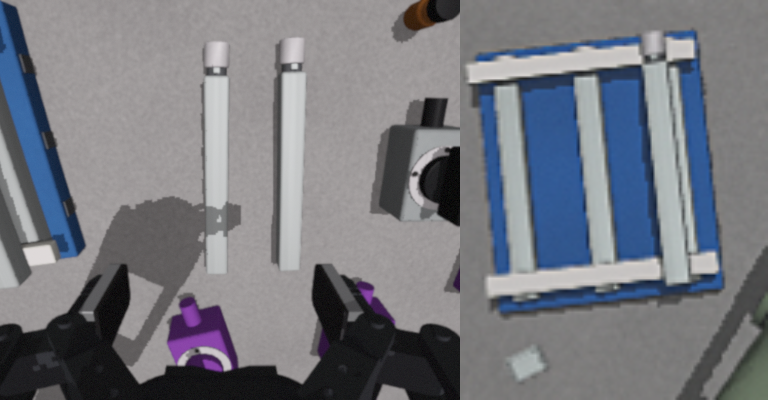

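Tube 1 lies on both sticks (right crop). In the wrist view tube 2 runs (317,272) to (316,77), and tube 3 runs (388,270) to (393,73).

Run:
```python
from h import *
im,W=wload("w8");T=cam("top")
a=plane(W,[(317,272.5),(388.5,270.5)],28);b=plane(W,[(316,77),(393,72.5)],28);c=plane(W,[(317,42),(392,39)],20)
for i in range(2):
    d=(b-a)[i];u=d/np.linalg.norm(d);print(a[i].round(1),b[i].round(1),c[i].round(1),"yaw",np.arctan2(d[1],d[0]).round(3),"ctr low",(a[i]+130*u).round(1),"ctr cap",(c[i]-130*u).round(1))
B=np.array([560.3,95]);u=np.array([np.cos(.101),np.sin(.101)]);v=np.array([-u[1],u[0]])
q=np.array([(677,283),(654,62)])*[100/308,130/400]+[230-460*100/308,130]
for r in plane(T,q,100)[:,:2]: print("t1 ends bay",(r-B)@u,(r-B)@v)
```

```text
[ 405.4 -205.1   28. ] [ 627.6 -215.5   28. ] [ 661.  -218.2   20. ] yaw -0.047 ctr low [ 535.2 -211.2   28. ] ctr cap [ 531.2 -212.1   20. ]
[ 403.5 -292.1   28. ] [ 628.5 -292.7   28. ] [ 660.7 -293.    20. ] yaw -0.002 ctr low [ 533.5 -292.4   28. ] ctr cap [ 530.7 -292.7   20. ]
t1 ends bay -130.62669903286263 -76.1441144614733
t1 ends bay 95.37600204666566 -76.61139595716735
```

>>> jog_arm([
  [[0,0,0],[0.1,-0.1,-4],-1],
  [[0,0,0],[0.1,-0.1,-8],-1],
  [[0,0,0],[0.1,-0.1,-12],-1],
  [[0,0,0],[0.1,-0.1,-16],-1],
  [[0,0,0],[0.1,-0.1,-19],-1],
])

```text
clock: 27.25
ee_pos: [531.1, -209.0, 42.7]
tcp_rot: [1.0, -0.021, -0.001, -0.001]
force: [-0.2, 0.2, -1.5]
width: 85.4
gripper_force: 0.0
```

>>> jog_arm([
  [[0,0,0],[0,0,-2],-1],
  [[0,0,0],[0,0,-3.2],-1],
  [[0,0,0],[0,0,-3.2],0],
  [[0,0,0],[0,0,-3.2],1],
  [[0,0,0],[0,0,-3.2],1],
], squeeze=110)

```text
clock: 27.67
ee_pos: [533.7, -211.8, 15.4]
tcp_rot: [1.0, -0.022, 0.002, 0.001]
force: [0.2, 0.2, 0.0]
width: 51.5
gripper_force: 0.0
```

>>> jog_arm([
  [[0,0,0],[0,0,0],1],
  [[0,0,0],[0,0,0],1],
  [[0,0,0],[0,0,0],1],
  [[0,0,0],[0,0,0],1],
  [[0,0,0],[0,0,0],1],
])

```text
clock: 28.08
ee_pos: [533.3, -212.0, 15.6]
tcp_rot: [1.0, -0.022, 0.002, 0.001]
force: [-0.1, 1.0, 5.6]
width: 23.7
gripper_force: 109.4
```

>>> jog_arm([
  [[0,0,0],[0,0,0.2],1],
  [[0,0,0],[0,0,0.4],1],
  [[0,0,0],[0,0,0.6],1],
  [[0,0,0],[0,0,0.8],1],
  [[0,0,0],[0,0,0.8],1],
])

```text
clock: 28.5
ee_pos: [530.8, -210.8, 20.7]
tcp_rot: [1.0, -0.022, -0.001, -0.0]
force: [-0.5, 1.0, -7.5]
width: 23.6
gripper_force: 108.3
```

>>> jog_arm([
  [[0,0,0],[0,0,0],1],
  [[0,0,0],[0,0,0],1],
  [[0,0,0],[0,0,0],1],
  [[0,0,0],[0,0,0],1],
  [[0,0,0],[0,0,0],1],
])

```text
clock: 28.92
ee_pos: [531.6, -211.2, 21.1]
tcp_rot: [1.0, -0.022, -0.0, -0.0]
force: [0.1, 0.8, -8.4]
width: 23.6
gripper_force: 108.3
```

Run:
```python
from h import *
s=get_state();print(s["force"].round(2),s["ft_torque"].round(3),s["ee_pos"].round(1),psi(s))
```

```text
[ 0.15  0.83 -8.4 ] [ 0.034 -0.347 -0.019] [ 531.6 -211.2   21.1] -1.615
```

>>> jog_arm([
  [[0,0,0],[0,0,-0.4],1],
  [[0,0,0],[0,0,-0.8],1],
  [[0,0,0],[0,0,-0.8],1],
  [[0,0,0],[0,0,-0.8],0],
  [[0,0,0],[0,0,-0.8],0],
])

```text
clock: 29.33
ee_pos: [532.9, -212.1, 14.3]
tcp_rot: [1.0, -0.022, 0.001, 0.001]
force: [0.0, -0.5, -0.4]
width: 42.6
gripper_force: 0.0
```

>>> jog_arm([
  [[0,0,0],[0,0,0],0],
  [[0,0,0],[0,0,0],0],
  [[0,0,0],[-2,0.1,0],0],
  [[0,0,0],[-4,0.2,0],0],
  [[0,0,0],[-5.3,0.24,0],0],
])

```text
clock: 29.75
ee_pos: [477.1, -208.4, 12.9]
tcp_rot: [1.0, -0.022, -0.001, -0.0]
force: [-0.7, -0.0, -1.4]
width: 42.8
gripper_force: 0.0
```

>>> jog_arm([
  [[0,0,0],[0,0,0],0],
  [[0,0,0],[0,0,0],1],
  [[0,0,0],[0,0,0],1],
  [[0,0,0],[0,0,0],1],
  [[0,0,0],[0,0,0],1],
])

```text
clock: 30.17
ee_pos: [479.7, -209.6, 14.0]
tcp_rot: [1.0, -0.022, 0.0, 0.001]
force: [-3.2, -0.4, 5.0]
width: 24.0
gripper_force: 109.2
```

>>> jog_arm([
  [[0,0,0],[0,0,0],1],
  [[0,0,0],[0,0,0.2],1],
  [[0,0,0],[0,0,0.5],1],
  [[0,0,0],[0,0,0.8],1],
  [[0,0,0],[0,0,0.8],1],
])

```text
clock: 30.58
ee_pos: [478.3, -208.3, 20.6]
tcp_rot: [1.0, -0.022, -0.0, -0.0]
force: [1.5, 0.0, -10.1]
width: 23.9
gripper_force: 108.4
```

>>> jog_arm([
  [[0,0,0],[0,0,0],1],
  [[0,0,0],[0,0,0],1],
  [[0,0,0],[0,0,0],1],
  [[0,0,0],[0,0,0],1],
  [[0,0,0],[0,0,0],1],
])

```text
clock: 31.0
ee_pos: [478.6, -208.8, 21.1]
tcp_rot: [1.0, -0.022, -0.0, -0.0]
force: [0.7, 0.7, -8.5]
width: 23.6
gripper_force: 108.4
```

Run:
```python
from h import *
s=get_state();print(s["force"].round(2),s["ft_torque"].round(3),s["ee_pos"].round(1),psi(s))
```

```text
[ 0.68  0.71 -8.5 ] [-0.043 -0.22   0.016] [ 478.6 -208.8   21.1] -1.615
```

>>> jog_arm([
  [[0,0,0],[0,0,-0.4],1],
  [[0,0,0],[0,0,-0.8],1],
  [[0,0,0],[0,0,-0.8],1],
  [[0,0,0],[0,0,-0.8],0],
  [[0,0,0],[0,0,-0.8],0],
])

```text
clock: 31.42
ee_pos: [480.0, -209.8, 14.4]
tcp_rot: [1.0, -0.022, 0.001, 0.001]
force: [0.5, 0.1, -0.1]
width: 42.7
gripper_force: 0.0
```

>>> jog_arm([
  [[0,0,0],[0,0,0],0],
  [[0,0,0],[0,0,0],0],
  [[0,0,0],[-1,0.05,0],0],
  [[0,0,0],[-2,0.1,0],0],
  [[0,0,0],[-2.6,0.12,0],0],
])

```text
clock: 31.83
ee_pos: [450.7, -207.1, 12.9]
tcp_rot: [1.0, -0.022, -0.001, -0.0]
force: [0.3, 0.1, -0.4]
width: 42.5
gripper_force: 0.0
```

>>> jog_arm([
  [[0,0,0],[0,0,0],0],
  [[0,0,0],[0,0,0],1],
  [[0,0,0],[0,0,0],1],
  [[0,0,0],[0,0,0],1],
  [[0,0,0],[0,0,0],1],
])

```text
clock: 32.25
ee_pos: [452.6, -208.0, 13.7]
tcp_rot: [1.0, -0.022, -0.0, 0.0]
force: [-3.5, 0.5, 6.0]
width: 23.9
gripper_force: 109.1
```

>>> jog_arm([
  [[0,0,0],[0,0,0],1],
  [[0,0,0],[0,0,0.2],1],
  [[0,0,0],[0,0,0.5],1],
  [[0,0,0],[0,0,0.8],1],
  [[0,0,0],[0,0,0.8],1],
])

```text
clock: 32.67
ee_pos: [452.2, -207.1, 20.7]
tcp_rot: [1.0, -0.022, -0.001, -0.0]
force: [0.8, -0.6, -9.1]
width: 23.7
gripper_force: 108.4
```

>>> jog_arm([
  [[0,0,0],[0,0,0],1],
  [[0,0,0],[0,0,0],1],
  [[0,0,0],[0,0,0],1],
  [[0,0,0],[0,0,0],1],
  [[0,0,0],[0,0,0],1],
])

```text
clock: 33.08
ee_pos: [452.6, -207.6, 21.2]
tcp_rot: [1.0, -0.022, -0.0, -0.0]
force: [0.5, -0.4, -8.6]
width: 24.1
gripper_force: 108.4
```

Run:
```python
from h import *
s=get_state();print(s["force"].round(2),s["ft_torque"].round(3),s["ee_pos"].round(1),psi(s))
```

```text
[ 0.55 -0.45 -8.63] [0.018 0.062 0.023] [ 452.6 -207.6   21.2] -1.615
```

Balanced. I'll carry tube 2 over tube 1 to the middle slot.

>>> jog_arm([
  [[0,0,0],[0,0,1.5],1],
  [[0,0,0],[0,0,4.5],1],
  [[0,0,0],[0,0,7.5],1],
  [[0,0,0],[0,0,10.5],1],
  [[0,0,0],[0,0,12.5],1],
])

```text
clock: 33.5
ee_pos: [453.8, -208.4, 149.2]
tcp_rot: [1.0, -0.022, 0.002, 0.001]
force: [1.8, -1.5, -9.3]
width: 24.2
gripper_force: 110.3
```

>>> jog_arm([
  [[0,0,0],[0.1,1.5,0],1],
  [[0,0,0.02],[0.4,4.5,0],1],
  [[0,0,0.04],[0.8,8,0],1],
  [[0,0,0.06],[1.1,11.5,0],1],
  [[0,0,0.08],[1.5,15,0],1],
])

```text
clock: 33.92
ee_pos: [466.9, -56.2, 146.0]
tcp_rot: [1.0, 0.018, -0.0, -0.0]
force: [1.1, -0.2, -8.7]
width: 23.6
gripper_force: 110.1
```

>>> jog_arm([
  [[0,0,0.02],[0.4,3.5,0],1],
  [[0,0,0.04],[0.7,7,0],1],
  [[0,0,0.06],[1,10.5,0],1],
  [[0,0,0.065],[1.3,13,0],1],
  [[0,0,0.065],[1.4,14.4,0],1],
])

```text
clock: 34.33
ee_pos: [481.1, 89.6, 146.1]
tcp_rot: [0.999, 0.052, -0.0, -0.001]
force: [1.5, 0.5, -9.4]
width: 23.5
gripper_force: 110.3
```

>>> jog_arm([
  [[0,0,0],[0,0.07,0],1],
  [[0,0,0],[0,0.07,-1],1],
  [[0,0,0],[0,0.07,-2.5],1],
  [[0,0,0],[0,0.07,-4],1],
  [[0,0,0],[0,0.07,-4.5],1],
])

```text
clock: 34.75
ee_pos: [479.1, 85.9, 98.1]
tcp_rot: [0.999, 0.05, -0.003, 0.0]
force: [-1.3, -1.1, -10.0]
width: 23.4
gripper_force: 110.1
```

Run:
```python
from h import *
s=get_state();print(s["force"].round(2),s["ft_torque"].round(3),s["ee_pos"].round(1),psi(s))
S=cam("scene");im=snapshot("scene")[:,:,::-1];cv2.imwrite("pics/s9.png",im)
# predicted cap-end position of the tube
c=s["ee_pos"];u=np.array([np.cos(.101),np.sin(.101),0])
print(proj(S,[np.r_[c[:2],c[2]-13+14]+u*209,np.r_[c[:2],c[2]-13+28]-u*51]).round(1).tolist())
cv2.imwrite("pics/s9c.png",cv2.resize(im[170:310,250:430],None,fx=4,fy=4,interpolation=cv2.INTER_CUBIC))
```

```text
[ -1.33  -1.05 -10.04] [-0.025  0.179 -0.01 ] [479.1  85.9  98.1] -1.4712
[[310.3, 248.4], [370.8, 206.9]]
```

View pics/s9c.png

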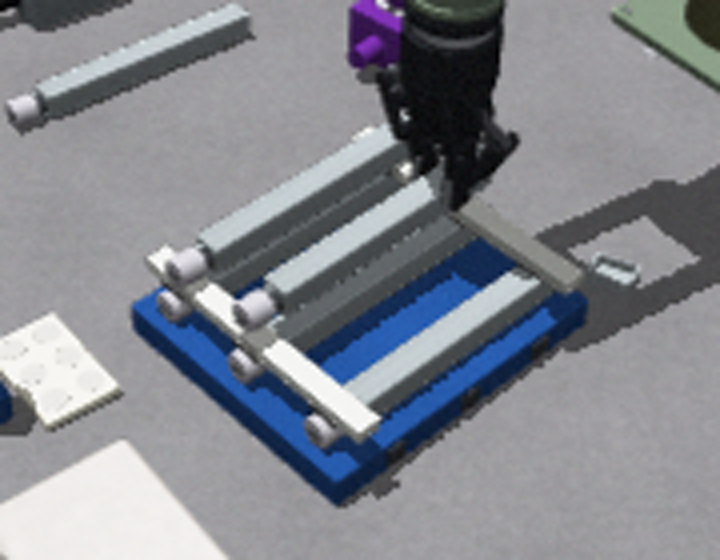

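Tube 2 is level over the middle slot. Its cap end at crop (250,308) agrees with the prediction, so I'll place it and go to tube 3.

>>> jog_arm([
  [[0,0,0],[0,0,0],1],
  [[0,0,0],[0,0,-0.5],1],
  [[0,0,0],[0,0,-1],1],
  [[0,0,0],[0,0,-1.4],1],
  [[0,0,0],[0,0,-1.58],1],
])

```text
clock: 35.22
ee_pos: [481.9, 86.9, 85.7]
tcp_rot: [0.999, 0.05, 0.0, 0.0]
force: [-5.1, 0.1, 6.0]
width: 24.2
gripper_force: 112.4
```

>>> jog_arm([
  [[0,0,0],[0,0,0],1],
  [[0,0,0],[0,0,0],1],
  [[0,0,0],[0,0,0],0.3],
  [[0,0,0],[0,0,0],0],
  [[0,0,0],[0,0,0],-0.3],
])

```text
clock: 35.63
ee_pos: [483.7, 87.0, 87.2]
tcp_rot: [0.999, 0.05, 0.002, 0.0]
force: [-0.0, 0.6, 0.1]
width: 52.9
gripper_force: 0.0
```

>>> jog_arm([
  [[0,0,0],[0,0,0],-0.3],
  [[0,0,0],[0,0,4],-0.3],
  [[0,0,0],[0,0,8],-1],
  [[0,0,0],[0,0,12],-1],
  [[0,0,0],[0,0,15],-1],
])

```text
clock: 36.05
ee_pos: [483.2, 87.0, 239.8]
tcp_rot: [0.999, 0.05, 0.003, 0.0]
force: [1.0, -0.1, -0.0]
width: 85.1
gripper_force: 0.0
```

>>> jog_arm([
  [[0,0,0],[0.5,-4,0],-1],
  [[0,0,0],[1,-8,0],-1],
  [[0,0,-0.03],[1.5,-12,0],-1],
  [[0,0,-0.06],[2,-16,0],-1],
  [[0,0,-0.1],[2.5,-19,0],-1],
])

```text
clock: 36.47
ee_pos: [507.2, -106.0, 236.7]
tcp_rot: [1.0, -0.001, 0.001, 0.001]
force: [0.2, 0.9, -0.7]
width: 85.5
gripper_force: 0.0
```

>>> jog_arm([
  [[0,0,0],[0.5,-4,0],-1],
  [[0,0,0],[1,-8,0],-1],
  [[0,0,0],[1.5,-12,0],-1],
  [[0,0,0],[2,-16,0],-1],
  [[0,0,0],[2.4,-18.9,0],-1],
])

```text
clock: 36.88
ee_pos: [530.9, -295.8, 236.3]
tcp_rot: [1.0, -0.001, 0.001, 0.001]
force: [0.7, 0.0, 0.7]
width: 85.4
gripper_force: 0.0
```

>>> jog_arm([
  [[0,0,0],[0,0,0],-1],
  [[0,0,0],[0,0,0],-1],
  [[0,0,0],[0,0,0],-1],
  [[0,0,0],[0,0,0],-1],
  [[0,0,0],[0,0,0],-1],
])

```text
clock: 37.3
ee_pos: [530.8, -290.5, 235.7]
tcp_rot: [1.0, 0.001, 0.0, -0.0]
force: [0.3, -0.5, -0.6]
width: 85.4
gripper_force: 0.0
```

Run:
```python
from h import *
im,W=wshot("w10");t=snapshot("top")[:,:,::-1];cv2.imwrite("pics/t10.png",t);T=cam("top")
cv2.imwrite("pics/mix10.png",np.hstack([im[:,100:560],cv2.resize(t[130:260,230:330],(308,400))]))
```

```text
w10 37.3 [ 530.8 -290.5  235.7] -1.5682 [-0.64  0.27  1.47  0.    1.4   0.92]
```

View pics/mix10.png

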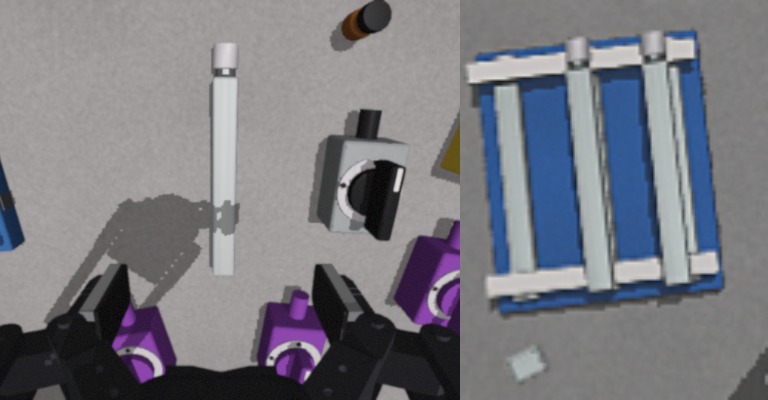

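Tube 2 is seated in the middle (right crop). Tube 3 runs (323,275) to (325,77), with its cap end at (325,43). The isolator handle's white line is still at off.

Run:
```python
from h import *
im,W=wload("w10");T=cam("top")
a=plane(W,[(323,275.5)],28)[0];b=plane(W,[(325,77)],28)[0];c=plane(W,[(325.5,42.5)],20)[0]
d=b-a;u=d/np.linalg.norm(d);print(a.round(1),b.round(1),c.round(1),np.arctan2(d[1],d[0]).round(3),(a+130*u).round(1),(c-130*u).round(1))
B=np.array([560.3,95]);u=np.array([np.cos(.101),np.sin(.101)]);v=np.array([-u[1],u[0]])
q=np.array([(600,289),(578,68)])*[100/308,130/400]+[230-460*100/308,130]
for r in plane(T,q,100)[:,:2]: print("t2 ends bay",(r-B)@u,(r-B)@v)
```

```text
[ 403.2 -293.2   28. ] [ 629.2 -294.    28. ] [ 662.1 -294.3   20. ] -0.003 [ 533.2 -293.6   28. ] [ 532.1 -293.9   20. ]
t2 ends bay -128.08378926625176 1.3321601562279826
t2 ends bay 98.09975749117633 1.1067856760276948
```

>>> jog_arm([
  [[0,0,0],[0.2,-0.2,-4],-1],
  [[0,0,0],[0.2,-0.2,-8],-1],
  [[0,0,0],[0.2,-0.2,-12],-1],
  [[0,0,0],[0.2,-0.2,-16],-1],
  [[0,0,0],[0.2,-0.2,-19],-1],
])

```text
clock: 37.82
ee_pos: [531.4, -292.0, 42.3]
tcp_rot: [1.0, 0.001, -0.001, -0.001]
force: [-0.0, 0.2, -0.3]
width: 85.6
gripper_force: 0.0
```

>>> jog_arm([
  [[0,0,0],[0,0,-2],-1],
  [[0,0,0],[0,0,-3.2],-1],
  [[0,0,0],[0,0,-3.2],0],
  [[0,0,0],[0,0,-3.2],1],
  [[0,0,0],[0,0,-3.2],1],
], squeeze=110)

```text
clock: 38.23
ee_pos: [534.4, -294.9, 15.6]
tcp_rot: [1.0, 0.001, 0.002, 0.001]
force: [0.2, 0.4, -0.8]
width: 51.6
gripper_force: 0.0
```

>>> jog_arm([
  [[0,0,0],[0,0,0],1],
  [[0,0,0],[0,0,0],1],
  [[0,0,0],[0,0,0],1],
  [[0,0,0],[0,0,0],1],
  [[0,0,0],[0,0,0],1],
])

```text
clock: 38.65
ee_pos: [534.2, -295.0, 16.0]
tcp_rot: [1.0, 0.0, 0.002, 0.001]
force: [-1.2, 1.4, 7.1]
width: 23.9
gripper_force: 109.8
```

>>> jog_arm([
  [[0,0,0],[0,0,0.2],1],
  [[0,0,0],[0,0,0.4],1],
  [[0,0,0],[0,0,0.6],1],
  [[0,0,0],[0,0,0.8],1],
  [[0,0,0],[0,0,0.8],1],
])

```text
clock: 39.07
ee_pos: [531.8, -293.3, 20.6]
tcp_rot: [1.0, 0.0, -0.001, -0.001]
force: [-0.3, -1.2, -8.2]
width: 24.0
gripper_force: 108.3
```

>>> jog_arm([
  [[0,0,0],[0,0,0],1],
  [[0,0,0],[0,0,0],1],
  [[0,0,0],[0,0,0],1],
  [[0,0,0],[0,0,0],1],
  [[0,0,0],[0,0,0],1],
])

```text
clock: 39.48
ee_pos: [532.6, -293.9, 21.4]
tcp_rot: [1.0, 0.0, -0.0, -0.0]
force: [-1.2, 0.5, -7.5]
width: 23.4
gripper_force: 108.4
```

Run:
```python
from h import *
s=get_state();print(s["force"].round(2),s["ft_torque"].round(3),s["ee_pos"].round(1),psi(s))
```

```text
[-1.15  0.46 -7.53] [ 0.094 -0.358  0.   ] [ 532.6 -293.9   21.4] -1.57
```

>>> jog_arm([
  [[0,0,0],[0,0,-0.4],1],
  [[0,0,0],[0,0,-0.8],1],
  [[0,0,0],[0,0,-0.8],1],
  [[0,0,0],[0,0,-0.8],0],
  [[0,0,0],[0,0,-0.8],0],
])

```text
clock: 39.9
ee_pos: [534.0, -295.1, 14.8]
tcp_rot: [1.0, 0.001, 0.001, 0.001]
force: [-0.1, -0.3, 0.3]
width: 42.7
gripper_force: 0.0
```

>>> jog_arm([
  [[0,0,0],[0,0,0],0],
  [[0,0,0],[0,0,0],0],
  [[0,0,0],[-2.3,0,0],0],
  [[0,0,0],[-4.6,0,0],0],
  [[0,0,0],[-6.8,0,0],0],
])

```text
clock: 40.32
ee_pos: [464.2, -294.1, 13.5]
tcp_rot: [1.0, 0.001, 0.0, 0.0]
force: [0.5, -0.9, -0.5]
width: 43.0
gripper_force: 0.0
```

>>> jog_arm([
  [[0,0,0],[0,0,0],0],
  [[0,0,0],[0,0,0],1],
  [[0,0,0],[0,0,0],1],
  [[0,0,0],[0,0,0],1],
  [[0,0,0],[0,0,0],1],
])

```text
clock: 40.73
ee_pos: [465.3, -294.7, 14.1]
tcp_rot: [1.0, 0.001, -0.0, 0.001]
force: [-4.6, -0.1, 5.4]
width: 23.9
gripper_force: 109.5
```

>>> jog_arm([
  [[0,0,0],[0,0,0],1],
  [[0,0,0],[0,0,0.2],1],
  [[0,0,0],[0,0,0.5],1],
  [[0,0,0],[0,0,0.8],1],
  [[0,0,0],[0,0,0.8],1],
])

```text
clock: 41.15
ee_pos: [464.4, -293.2, 20.7]
tcp_rot: [1.0, 0.001, -0.0, -0.001]
force: [-1.0, -0.3, -9.6]
width: 24.0
gripper_force: 108.4
```

>>> jog_arm([
  [[0,0,0],[0,0,0],1],
  [[0,0,0],[0,0,0],1],
  [[0,0,0],[0,0,0],1],
  [[0,0,0],[0,0,0],1],
  [[0,0,0],[0,0,0],1],
])

```text
clock: 41.57
ee_pos: [464.7, -293.9, 21.4]
tcp_rot: [1.0, 0.0, -0.0, -0.0]
force: [0.5, 0.4, -9.1]
width: 24.0
gripper_force: 108.4
```

Run:
```python
from h import *
s=get_state();print(s["force"].round(2),s["ft_torque"].round(3),s["ee_pos"].round(1),psi(s))
```

```text
[ 0.51  0.37 -9.06] [ 0.024 -0.     0.04 ] [ 464.7 -293.9   21.4] -1.5701
```

>>> jog_arm([
  [[0,0,0],[0,0,1.5],1],
  [[0,0,0],[0,0,4.5],1],
  [[0,0,0],[0,0,7.5],1],
  [[0,0,0],[0,0,10.5],1],
  [[0,0,0],[0,0,12.5],1],
])

```text
clock: 41.98
ee_pos: [465.8, -294.9, 149.7]
tcp_rot: [1.0, 0.0, 0.002, 0.001]
force: [1.6, -0.3, -9.5]
width: 23.6
gripper_force: 110.2
```

>>> jog_arm([
  [[0,0,0],[0.1,1.5,0],1],
  [[0,0,0.01],[0.2,4.5,0],1],
  [[0,0,0.02],[0.3,8,0],1],
  [[0,0,0.03],[0.5,11.5,0],1],
  [[0,0,0.04],[0.7,15,0],1],
])

```text
clock: 42.4
ee_pos: [470.7, -142.1, 145.8]
tcp_rot: [1.0, 0.02, -0.001, -0.0]
force: [1.0, 0.1, -9.5]
width: 23.9
gripper_force: 110.0
```

>>> jog_arm([
  [[0,0,0.01],[0.1,3.5,0],1],
  [[0,0,0.02],[0.3,7,0],1],
  [[0,0,0.03],[0.5,10.5,0],1],
  [[0,0,0.04],[0.6,13.5,0],1],
  [[0,0,0.05],[0.7,16,0],1],
])

```text
clock: 42.82
ee_pos: [477.5, 18.7, 145.9]
tcp_rot: [0.999, 0.046, -0.001, -0.001]
force: [0.4, 0.1, -9.3]
width: 23.9
gripper_force: 110.1
```

>>> jog_arm([
  [[0,0,0.01],[0.1,3.5,0],1],
  [[0,0,0.011],[0.3,7,0],1],
  [[0,0,0.011],[0.5,10.5,0],1],
  [[0,0,0.011],[0.6,13.5,0],1],
  [[0,0,0.011],[0.6,15,0],1],
])

```text
clock: 43.23
ee_pos: [483.8, 169.8, 146.1]
tcp_rot: [0.999, 0.052, -0.0, -0.001]
force: [0.0, 0.2, -10.1]
width: 24.1
gripper_force: 110.3
```

>>> jog_arm([
  [[0,0,0],[0,0,0],1],
  [[0,0,0],[0,0,-1],1],
  [[0,0,0],[0,0,-2.5],1],
  [[0,0,0],[0,0,-4],1],
  [[0,0,0],[0,0,-4.5],1],
])

```text
clock: 43.65
ee_pos: [481.9, 164.5, 98.1]
tcp_rot: [0.999, 0.05, -0.003, 0.001]
force: [-1.8, -0.5, -10.1]
width: 24.0
gripper_force: 110.1
```

Run:
```python
from h import *
s=get_state();print(s["force"].round(2),s["ft_torque"].round(3),s["ee_pos"].round(1),psi(s))
S=cam("scene");im=snapshot("scene")[:,:,::-1];cv2.imwrite("pics/s11.png",im)
c=s["ee_pos"];u=np.array([np.cos(.101),np.sin(.101),0]);
for k,L in((1,198),(1,164),(-1,50)): print(proj(S,[np.r_[c[:2],c[2]-13+14]+k*u*L]).round(1).tolist())
p=proj(S,[np.r_[c[:2],c[2]-13+14]+u*d for d in(60,100,140,180,190,200,210)]).round().astype(int)
print([(d,im[y,x].tolist()) for d,(x,y) in zip((60,100,140,180,190,200,210),p)])
```

```text
[ -1.79  -0.49 -10.14] [ 0.02   0.101 -0.019] [481.9 164.5  98.1] -1.4702
[[328.4, 263.0]]
[[337.1, 257.2]]
[[386.3, 223.9]]
[(60, [208, 205, 197]), (100, [208, 204, 196]), (140, [205, 203, 193]), (180, [217, 210, 211]), (190, [194, 186, 187]), (200, [77, 73, 71]), (210, [243, 245, 245])]
```

>>> jog_arm([
  [[0,0,0],[0,0,0],1],
  [[0,0,0],[0,0,-0.5],1],
  [[0,0,0],[0,0,-1],1],
  [[0,0,0],[0,0,-1.4],1],
  [[0,0,0],[0,0,-1.6],1],
])

```text
clock: 44.12
ee_pos: [485.0, 165.9, 86.0]
tcp_rot: [0.999, 0.051, 0.0, 0.0]
force: [-5.4, -0.7, 7.5]
width: 24.0
gripper_force: 112.4
```

>>> jog_arm([
  [[0,0,0],[0,0,0],1],
  [[0,0,0],[0,0,0],1],
  [[0,0,0],[0,0,0],0.3],
  [[0,0,0],[0,0,0],0],
  [[0,0,0],[0,0,0],-0.3],
])

```text
clock: 44.53
ee_pos: [486.5, 166.4, 87.1]
tcp_rot: [0.999, 0.051, 0.002, -0.0]
force: [-0.2, 0.6, 0.2]
width: 53.3
gripper_force: 0.0
```

>>> jog_arm([
  [[0,0,0],[0,0,0],-0.3],
  [[0,0,0],[0,0,4],-0.3],
  [[0,0,0],[0,0,8],-1],
  [[0,0,0],[0,0,12],-1],
  [[0,0,0],[0,0,15.4],-1],
])

```text
clock: 44.95
ee_pos: [485.6, 166.2, 243.0]
tcp_rot: [0.999, 0.051, 0.002, -0.0]
force: [1.0, 0.7, 0.5]
width: 85.4
gripper_force: 0.0
```

>>> jog_arm([
  [[0,0,0],[0.2,-4,0],-1],
  [[0,0,0],[0.4,-8,0],-1],
  [[0,0,-0.05],[0.8,-12,0],-1],
  [[0,0,-0.1],[1,-16,0],-1],
  [[0,0,-0.15],[1.2,-20,0],-1],
])

```text
clock: 45.37
ee_pos: [497.0, -35.7, 240.5]
tcp_rot: [1.0, -0.025, 0.001, 0.0]
force: [0.9, -0.0, 0.1]
width: 85.4
gripper_force: 0.0
```

>>> jog_arm([
  [[0,0,0],[0.2,-4,0],-1],
  [[0,0,0],[0.4,-8,0],-1],
  [[0,0,0],[0.8,-12,0],-1],
  [[0,0,0],[1,-16,0],-1],
  [[0,0,0],[1.2,-20,0],-1],
])

```text
clock: 45.78
ee_pos: [508.9, -236.2, 240.3]
tcp_rot: [1.0, -0.024, 0.001, 0.0]
force: [0.8, -1.3, 0.3]
width: 85.1
gripper_force: 0.0
```

>>> jog_arm([
  [[0,0,0],[0.2,-4,0],-1],
  [[0,0,0],[0.4,-8,0],-1],
  [[0,0,0],[0.8,-12,0],-1],
  [[0,0,0],[1,-16,0],-1],
  [[0,0,0],[1.2,-20,0],-1],
])

```text
clock: 46.2
ee_pos: [520.8, -436.2, 240.1]
tcp_rot: [1.0, -0.024, 0.001, 0.0]
force: [1.7, 0.3, -0.3]
width: 85.4
gripper_force: 0.0
```

>>> jog_arm([
  [[0,0,0],[0,-0.75,0],-1],
  [[0,0,0],[0,-0.75,0],-1],
  [[0,0,0],[0,-0.75,0],-1],
  [[0,0,0],[0,-0.75,0],-1],
  [[0,0,0],[0,-0.75,0],-1],
])

```text
clock: 46.62
ee_pos: [521.2, -439.6, 239.9]
tcp_rot: [1.0, -0.023, 0.0, -0.0]
force: [0.7, -0.1, -0.6]
width: 85.4
gripper_force: 0.0
```

Run:
```python
from h import *
s=get_state();print(s["ee_pos"].round(1),psi(s),s["clock"])
T=cam("top");t=snapshot("top")[:,:,::-1];cv2.imwrite("pics/t12.png",t)
B=np.array([560.3,95]);u=np.array([np.cos(.101),np.sin(.101)]);v=np.array([-u[1],u[0]])
inb=lambda uv,z:np.c_[(plane(T,uv,z)[:,:2]-B)@u,(plane(T,uv,z)[:,:2]-B)@v]
h=cv2.cvtColor(t,cv2.COLOR_BGR2HSV);V=h[...,2].astype(int);S=h[...,1]
m=(V>150)&(V<226)&(S<45);m[:,:225]=0;m[:,325:]=0;m[:135]=0;m[240:]=0
# brightness profile along each tube, in bay coords at z=100, and blue mask
for y0 in(-78,0,78):
    xs=np.arange(-150,151,5.);P=np.c_[B+xs[:,None]*u+y0*v,np.full(len(xs),100)]
    p=proj(T,P).round().astype(int);print(y0,"".join("#" if V[y,x]>150 and S[y,x]<60 else "." for x,y in p))
for x0 in(-70,0,70):
    ys=np.arange(-120,121,4.);P=np.c_[B+x0*u+ys[:,None]*v,np.full(len(ys),100)]
    p=proj(T,P).round().astype(int);print(x0,"".join("#" if V[y,x]>150 and S[y,x]<60 else "." for x,y in p))
# sticks: profile across at gaps
for y0 in(-110,-40,40,110):
    xs=np.arange(-140,141,4.);P=np.c_[B+xs[:,None]*u+y0*v,np.full(len(xs),72)]
    p=proj(T,P).round().astype(int);print(y0,"".join("#" if V[y,x]>150 and S[y,x]<60 else "." for x,y in p))
```

```text
[ 521.2 -439.6  239.9] -1.6171 46.6167
-78 .....############################################..#####.....
0 .....#############################################.######....
78 .....#############################################.#####.....
-70 ......##.#####...............#####..............######.......
0 ......##.#####..............######..............######.......
70 ......#########.............######..............######.......
-110 .....#####...................................................#####.....
-40 .....######..................................................#####.....
40 .....######..................................................#####.....
110 .....######..................................................######....
```

All three tubes and both sticks are measured in place, so I'll turn the isolator on.

>>> jog_arm([
  [[0,0,0],[0,0,-4],-1],
  [[0,0,0],[0,0,-8],-1],
  [[0,0,0],[0,0,-12],-1],
  [[0,0,0],[0,0,-14],-1],
  [[0,0,0],[0,0,-15.7],-1],
])

```text
clock: 47.08
ee_pos: [519.6, -438.3, 79.0]
tcp_rot: [1.0, -0.023, -0.002, -0.002]
force: [-1.0, -0.4, -0.1]
width: 85.2
gripper_force: 0.0
```

>>> jog_arm([
  [[0,0,0],[0,0,0],0],
  [[0,0,0],[0,0,0],1],
  [[0,0,0],[0,0,0],1],
  [[0,0,0],[0,0,0],1],
  [[0,0,0],[0,0,0],1],
], squeeze=40)

```text
clock: 47.5
ee_pos: [521.9, -442.5, 85.1]
tcp_rot: [1.0, -0.024, 0.001, 0.002]
force: [-1.2, 0.5, 0.4]
width: 25.6
gripper_force: 0.0
```

>>> jog_arm([
  [[0,0,0],[0,0,0],1],
  [[0,0,0],[0,0,0],1],
  [[0,0,0.1],[0,0,0],1],
  [[0,0,0.2],[0,0,0],1],
  [[0,0,0.3],[0,0,0],1],
])

```text
clock: 47.92
ee_pos: [521.5, -443.3, 84.9]
tcp_rot: [0.992, 0.127, 0.001, 0.002]
force: [-0.7, -2.4, 5.0]
width: 13.2
gripper_force: 45.5
```

>>> jog_arm([
  [[0,0,0.1],[0,0,0],1],
  [[0,0,0.2],[0,0,0],1],
  [[0,0,0.3],[0,0,0],1],
  [[0,0,0.4],[0,0,0],1],
  [[0,0,0.5],[0,0,0],1],
])

```text
clock: 48.33
ee_pos: [521.0, -442.4, 84.9]
tcp_rot: [0.929, 0.369, 0.0, 0.001]
force: [-1.5, 0.8, 7.3]
width: 13.4
gripper_force: 45.8
```

>>> jog_arm([
  [[0,0,0.1],[0,0,0],1],
  [[0,0,0.2],[0,0,0],1],
  [[0,0,0.3],[0,0,0],1],
  [[0,0,0.4],[0,0,0],1],
  [[0,0,0.5],[0,0,0],1],
])

```text
clock: 48.75
ee_pos: [520.2, -441.9, 84.9]
tcp_rot: [0.809, 0.587, -0.0, -0.0]
force: [-5.3, 2.2, 8.2]
width: 13.3
gripper_force: 46.1
```

>>> jog_arm([
  [[0,0,0.08],[0,0,0],1],
  [[0,0,0.12],[0,0,0],1],
  [[0,0,0.12],[0,0,0],1],
  [[0,0,0.12],[0,0,0],1],
  [[0,0,0.12],[0,0,0],1],
])

```text
clock: 49.17
ee_pos: [520.0, -441.9, 84.9]
tcp_rot: [0.775, 0.632, -0.0, -0.0]
force: [-5.8, 2.2, 9.6]
width: 13.3
gripper_force: 46.6
```

Run:
```python
from h import *
s=get_state();print(s["ee_pos"].round(1),psi(s),s["force"].round(1),s["ft_torque"].round(2),s["width"])
```

```text
[ 520.  -441.9   84.9] -0.2017 [-5.8  2.2  9.6] [ 0.29  0.89 -0.71] 13.262462867337089
```

>>> jog_arm([
  [[0,0,0],[0,0,0],0.3],
  [[0,0,0],[0,0,0],-1],
  [[0,0,0],[0,0,0],-1],
  [[0,0,0],[0,0,0],-1],
  [[0,0,0],[0,0,0],-1],
])

```text
clock: 49.58
ee_pos: [520.7, -441.2, 82.1]
tcp_rot: [0.774, 0.633, 0.0, -0.0]
force: [-0.1, 0.2, 0.0]
width: 73.0
gripper_force: 0.0
```

>>> jog_arm([
  [[0,0,0],[0,0,0],-1],
  [[0,0,0],[0,0,4],-1],
  [[0,0,0],[0,0,8],-1],
  [[0,0,0],[0,0,12],-1],
  [[0,0,0],[0,0,16],-1],
])

```text
clock: 50.0
ee_pos: [520.6, -441.1, 243.8]
tcp_rot: [0.774, 0.633, 0.0, -0.0]
force: [0.6, -1.3, -0.2]
width: 85.4
gripper_force: 0.0
```

>>> jog_arm([
  [[0,0,0],[0,0,0],-1],
  [[0,0,0],[0,0,0],-1],
  [[0,0,0],[0,0,0],-1],
  [[0,0,0],[0,0,0],-1],
  [[0,0,0],[0,0,0],-1],
])

```text
clock: 50.42
ee_pos: [519.8, -440.5, 239.6]
tcp_rot: [0.774, 0.633, -0.0, -0.002]
force: [-0.8, -0.3, -0.7]
width: 85.1
gripper_force: 0.0
```

Run:
```python
from h import *
im,W=wshot("w13")
# bar top at z=102: darkness along candidate angles about the axis
V=im.max(2).astype(int);ctr=np.array([520.5,-441,102])
for a in np.arange(.8,1.7,.1):
    r=np.arange(-34,35,4.);p=proj(W,ctr+np.c_[r*np.cos(a),r*np.sin(a),0*r]).round().astype(int)
    print(round(a,2),[int(V[y,x]) for x,y in p])
T=cam("top");t=snapshot("top")[:,:,::-1];h=cv2.cvtColor(t,cv2.COLOR_BGR2HSV);V=h[...,2].astype(int);S=h[...,1]
B=np.array([560.3,95]);u=np.array([np.cos(.101),np.sin(.101)]);v=np.array([-u[1],u[0]])
for y0 in(-78,0,78):
    xs=np.arange(-150,151,5.);p=proj(T,np.c_[B+xs[:,None]*u+y0*v,np.full(len(xs),100)]).round().astype(int);print(y0,"".join("#" if V[y,x]>150 and S[y,x]<60 else "." for x,y in p))
```

```text
w13 50.4167 [ 519.8 -440.5  239.6] -0.199 [-0.83  0.43  1.25 -0.    1.47 -0.63]
0.8 [167, 163, 161, 163, 136, 62, 40, 44, 53, 59, 60, 38, 59, 63, 65, 63, 228, 228]
0.9 [164, 163, 162, 161, 126, 30, 42, 48, 53, 59, 62, 53, 30, 61, 65, 63, 218, 139]
1.0 [168, 166, 160, 147, 40, 38, 46, 48, 53, 59, 60, 61, 21, 51, 61, 64, 114, 138]
1.1 [156, 150, 98, 43, 42, 48, 52, 53, 53, 59, 60, 61, 41, 17, 31, 24, 59, 141]
1.2 [34, 39, 43, 47, 48, 52, 52, 52, 57, 58, 61, 65, 90, 33, 37, 25, 22, 55]
1.3 [45, 48, 48, 48, 50, 52, 52, 52, 57, 58, 55, 70, 207, 152, 154, 158, 90, 19]
1.4 [47, 52, 52, 50, 54, 53, 54, 55, 57, 58, 55, 68, 209, 159, 223, 186, 153, 18]
1.5 [44, 47, 45, 52, 54, 54, 55, 54, 57, 58, 54, 60, 165, 86, 139, 44, 25, 13]
1.6 [162, 149, 72, 42, 50, 55, 57, 57, 57, 55, 52, 53, 40, 21, 27, 19, 50, 137]
-78 .....############################################..#####.....
0 .....#############################################.######....
78 .....#############################################.#####.....
```

```bash
python3 -c "
from bench import *
print(job_done())"
```

```text
the job is handed in; nothing more can be done
None
```

I finished the job and handed it in. The isolator was turned off, both sticks are on the pad rows, and all three tubes lie level and even across them. The isolator is back on, with the final positions checked in the camera images.

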